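# Re-shelve a part-used bolt carton in a packed row

## Robot

A 6-joint arm with a two-finger parallel gripper is mounted at the origin on the work surface. World frame = base frame: x ahead of the robot, y to its left, z up, the work surface at z = 0. Lengths are in mm, angles in rad, forces in N, time in s.
With the tool pointing down it reaches from about 400 to 925 mm from the base axis. Payload 12.5 kg.
Tool frame: the origin (TCP) lies midway between the tips of the shut fingers; the grasp point (between the pads) lies 19 mm behind it; z points along the fingers, y is the direction in which the jaws open and shut (so a half turn about z gives the same grasp; the last joint's range is limited). The gripper opens to 95 mm and grips with 3 to 60 N. Pads are 20 mm wide; open, the fingers measure 119 mm over their backs; the gripper's body (75 mm by 180 mm) begins 59 mm behind the grasp point.
Start: joints at [-1.233, 0.491, 1.559, -0, 1.092, -0.106], TCP at [268.383, -564.462, 214.661] pointing down, gripper open.
Joint ranges: [-3.1, 3.1], [-0.84, 2.19], [0.05, 2.79], [-1.13, 4.28], [0.06, 2.93], [-2.69, 2.69]. Speed limits (rad/s): [2.22, 2.22, 2.79, 3.14, 3.14, 3.14].

## Interface

Orientations are given as [roll, pitch, yaw] about the fixed x, y, z axes, in that order (R = Rz(yaw) Ry(pitch) Rx(roll)).
In Python, from cell import env gives the robot as it stands.
- The arm moves only by the tool servo_tool, never from a script. Its argument "plan" is a list of rows, each a list of 7 numbers: the shift along the tool's x, y, z in m, then the turn, a rotation vector about the tool's x, y, z in degrees, then the opening in per cent of the stroke, from 0 (shut) to 100 (fully open). In form: [[dx, dy, dz, wx, wy, wz, jaw], ...]. A call has 1 to 8 rows; each row shifts and turns the pose as measured when the row begins, along the tool's axes as they then stand; what a row does not reach is not made up. A row lasts 1/12 s, in which the tool goes at most 41.7 mm and 7.16 degrees, less where a joint would pass 70% of its speed; a pose out of reach is approached as far as the arm can. A call is refused whole if a number of a shift passes 0.0417 or a number of a turn 7.16, either way. A call with a gripper value outside its range is refused whole. The fingers move at their own pace and stop on an object; the grip force is fixed at half the most. Time passes only in rows, so rows that do not move let the fingers close. It gives the time, the measured TCP pose, the force and the opening at its end, in the units of the state.
- env.state(): the state, without advancing time (a new reading comes with each control period).
- env.read_camera(name): name is "scene" or "top" or "wrist"; returns a dict with "img" (420x560x3 uint8, blue, green, red), "intrinsics" (3x3 intrinsics, pixels), "k1" (the pictures are not rectified: a ray, as slopes to the right and down, at radius r is drawn at 1 + k1 r^2 times it, then the intrinsics apply), "R" (3x3) and "t" (3): a world point X has camera coordinates R X + t. Camera axes: x right, y down, z forward; pixel columns grow to the right and rows downward; lengths in mm; the calibration is good to about 2 mm. A picture is of the moment at which its call begins. There is no depth.
- env.job_done(): hands the job in, once; it reports no verdict.
The state is a dict: "t": time; "joints": joint angles; "qvel": joint speeds; "tau": joint torques, N m; "eef_pos": TCP position; "tcp_rot": TCP orientation; "ft_force": force on the tool from outside, world axes, zero at the start; "moment": the same for the moment, N m; "opening": opening from 0.0 (shut) to 1.0 (fully open).
Only numpy, scipy, OpenCV 4.12 (cv2) and the standard library are available. Lean on these libraries where they do the work, as an engineer would, in place of code of your own. Each camera call takes 0.05 s, during which the arm holds its last target. There are 200 camera calls.

## Task

Drop the stray bolt back into the part-used carton, and put that carton back into the gap in the row on the sloped shelf: make room between its neighbours and push it fully home, standing flat on the deck behind the front lip, in line with the others and with its torn-open end to the front. Do not tip any carton over, leave the whole row standing straight on the deck, and leave the jar and the spanner where they are.

Things in the scene. Friction and masses are not known exactly. Their poses are not given: they have to be found in the camera images.
- shelf: the fixed red sheet-steel sloped shelf on the bench, origin under bay on the bench, x level, away from the robot. Deck 260 mm deep up the slope. The row of cartons stands in its right-hand bay between two bare steel dividers. The bay on the left, with a large open carton of bolts 70 mm high (part of the shelf), is not used
- bay (a point): middle of the row's bay: on the deck surface, at the inner face of the front lip, halfway between the dividers, 32 mm above the bench. x runs up the slope away from the lip (25 degrees above level), y left across the row, z square to the deck (25 degrees from vertical, leaning to the robot). Bay clear width 217 mm; dividers 50 mm high; lip 26 mm high above the deck, 4 mm thick
- carton_mid (a point): centre (halfway along, across and up) of the part-used cardboard carton standing on the bench: outside 116 mm long (x), 44 wide (y), 74 high (z), walls, floor and top 3 mm, 0.15 to 0.3 kg. x points from its torn-open front end to its rear. The front half of its top is torn out (mouth 51 by 38 mm); the rear 62 mm of the top is closed and can be pressed on
- carton_mouth (a point): centre of the carton's mouth, level with its top: 30 mm from its centre towards the front end, 37 mm above its centre
- carton: the same part-used carton; origin at the centre of its underside. The gap for it, between the left and the right pair of the row, is 29 to 42 mm wide: less than its 44 mm until neighbours are nudged outwards. All five fit with 5 mm to spare. It is as high as the tallest of the row, so fingers at its sides meet their tops before it is home
- bolt_mid (a point): middle of a hexagon bolt that stands on its head on the bench: 57.5 mm long, head 21 mm across and 7.5 mm thick (below), shank 12 mm thick; z runs from the head along the shank. 60 g
- bolt: the same bolt; origin at the centre of its head's end face, z along the shank
- row_a_mid (a point): closed cardboard carton of screws in the row, 46 mm wide across the row, 116 mm long up the slope, 74 mm high; the point is its centre (halfway along, across and up), axes as bay when it stands straight. 0.25 to 0.5 kg; slides, or tips if pushed high up. It is on the left (+y) half of the bay, either next to the divider or next to the gap
- row_b_mid (a point): closed cardboard carton of screws in the row, 38 mm wide across the row, 116 mm long up the slope, 68 mm high; the point is its centre (halfway along, across and up), axes as bay when it stands straight. 0.25 to 0.5 kg; slides, or tips if pushed high up. It is on the left (+y) half of the bay, either next to the divider or next to the gap
- row_c_mid (a point): closed cardboard carton of screws in the row, 46 mm wide across the row, 116 mm long up the slope, 74 mm high; the point is its centre (halfway along, across and up), axes as bay when it stands straight. 0.25 to 0.5 kg; slides, or tips if pushed high up. It is on the right (-y) half of the bay, either next to the divider or next to the gap
- row_d_mid (a point): closed cardboard carton of screws in the row, 38 mm wide across the row, 116 mm long up the slope, 68 mm high; the point is its centre (halfway along, across and up), axes as bay when it stands straight. 0.25 to 0.5 kg; slides, or tips if pushed high up. It is on the right (-y) half of the bay, either next to the divider or next to the gap
- jar_mid (a point): the middle of a screw-top jar, 68 mm across and 95 mm high, standing on the bench; to be left alone
- wrench: a spanner about 170 mm long lying on the bench in front of the shelf; to be left alone
Mind the look-alikes: they are no part of the job. Leave any green or turquoise look-alike of the part that bears row_c_mid alone. What is shaped like the carton but purple is not meant.

How it is judged:
By the outcome, as a careful person would: the job done as asked, in the order asked, and still so for the second after the job is handed in, with the robot touching nothing.
It also fails if it takes over 70 s, if anything falls off the work surface, if the arm or the gripper's body presses on something with over 40 N, if the wrist force passes 120 N, or if a joint passes its speed limit or range.

## Working session

There is one attempt and no reset: what is moved stays moved. The work goes in short steps, Python scripts to look and compute and a tool call to move; the robot and the scene stay as the last step left them, time stands still between calls to the robot, and variables do not carry over. Pictures are saved under pics/ and viewed, about 8 in all and at most 12, crops included, and the job is handed in when it is done.

Besides the shell and the picture viewer there is one more tool, called as a command line: name --pt "numbers of a row" for each row, then --argument value for the rest. servo_tool: Moves the arm, as the interface text tells. Its arguments: {"type":"object","properties":{"plan":{"type":"array","items":{"type":"array","items":{"type":"number"}}}},"required":["plan"]}

```bash
ls; mkdir -p pics; python3 - <<'E'
from cell import env
import cv2,pickle
for n in ("scene","top","wrist"):
    c=env.read_camera(n); pickle.dump(c,open(f"pics/{n}0.pkl","wb")); cv2.imwrite(f"pics/{n}0.png",c["img"])
    print(n,c["intrinsics"].tolist(),c["k1"],c["R"].round(3).tolist(),c["t"].round(1).tolist())
print(env.state())
E
```

```text
pics
scene [[410.8517197045146, 0.0, 277.61495490600475], [0.0, 410.8517197045146, 213.063085497592], [0.0, 0.0, 1.0]] 0.0029038674160203302 [[0.668, 0.744, -0.014], [0.414, -0.387, -0.824], [-0.619, 0.545, -0.566]] [-309.2, -196.7, 1224.7]
top [[528.3689422738945, 0.0, 274.49373988161375], [0.0, 528.3689422738945, 207.1699218342369], [0.0, 0.0, 1.0]] -0.1847536219458085 [[0.018, -1.0, -0.008], [-0.984, -0.017, -0.178], [0.178, 0.011, -0.984]] [-62.4, 555.6, 1381.2]
wrist [[316.8675074240941, 0.0, 278.85649223478646], [0.0, 316.8675074240941, 207.75833818488562], [0.0, 0.0, 1.0]] 0.006383191041088426 [[0.43, -0.903, -0.001], [-0.871, -0.415, 0.262], [-0.237, -0.112, -0.965]] [-625.0, -30.4, 390.1]
{'t': 0.15, 'joints': array([-1.23254853e+00,  4.91393769e-01,  1.55928972e+00, -7.56796780e-06,
        1.09168306e+00, -1.05610093e-01]), 'qvel': array([-0.00125309, -0.00048999, -0.00323679, -0.00055073, -0.00220674,
       -0.00073597]), 'tau': array([ 2.16929275e-04, -6.12898064e+01, -2.58279258e+01,  6.92682294e-02,
        4.73535166e-02, -7.49370724e-05]), 'eef_pos': array([ 268.35042979, -564.27755846,  214.21976112]), 'tcp_rot': array([-3.14082236e+00, -7.49037507e-05,  4.43861351e-01]), 'ft_force': array([-0.2761067 ,  0.52298854,  1.19841374]), 'moment': array([-0.02169083, -0.02214407, -0.04458975]), 'opening': 0.9982742002232975}
```

View pics/scene0.png

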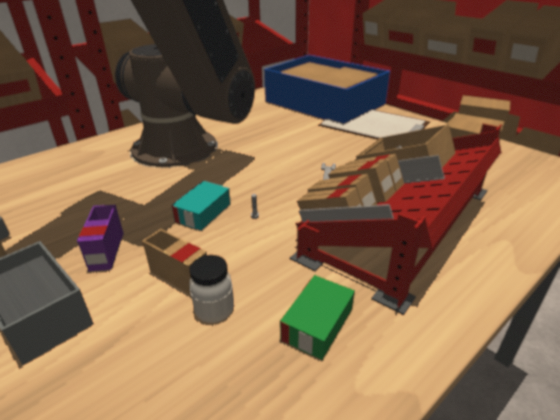

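View pics/top0.png

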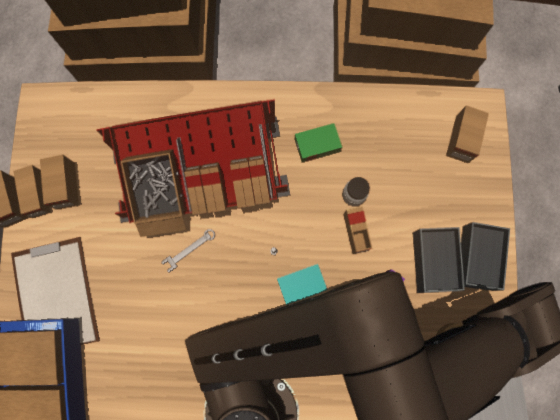

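View crop.

The top view shows the shelf row (cartons at about (190–270, 165–215)), the bolt at (274,250), and the open carton at (358,230) with its mouth towards the robot. It also shows the jar (356,191), the spanner (188,250), and the green and turquoise decoys.

```bash
python3 - <<'E'
import cv2
i=cv2.imread("pics/top0.png")
a=cv2.resize(i[145:265,165:295],None,fx=5,fy=5,interpolation=cv2.INTER_CUBIC)
b=cv2.resize(i[170:260,335:385],None,fx=5,fy=5,interpolation=cv2.INTER_CUBIC)
cv2.imwrite("pics/c1.png",a[:600]); 
s=cv2.imread("pics/scene0.png")
c=cv2.resize(s[180:330,125:265],None,fx=4,fy=4,interpolation=cv2.INTER_CUBIC)
import numpy as np
o=np.zeros((600,810,3),np.uint8); o[:450,:250]=b; o[:600,250:810]=c; cv2.imwrite("pics/c2.png",o[:,:800])
E
```

```text
(no output)
```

View pics/c1.png

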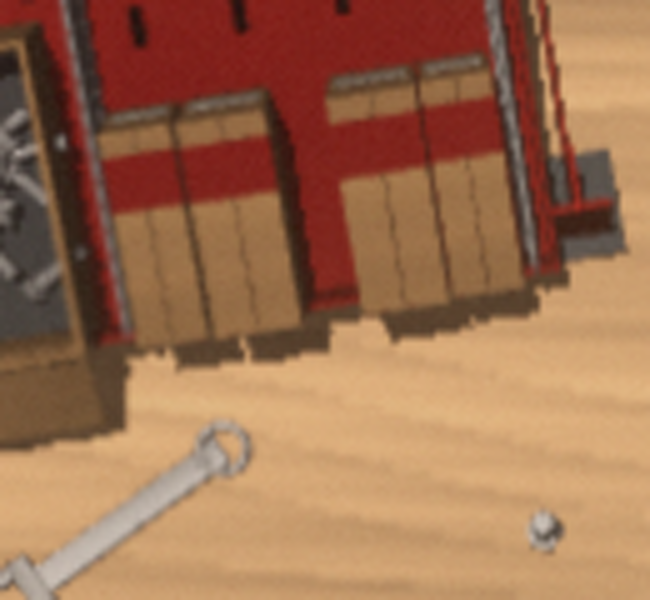

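View pics/c2.png

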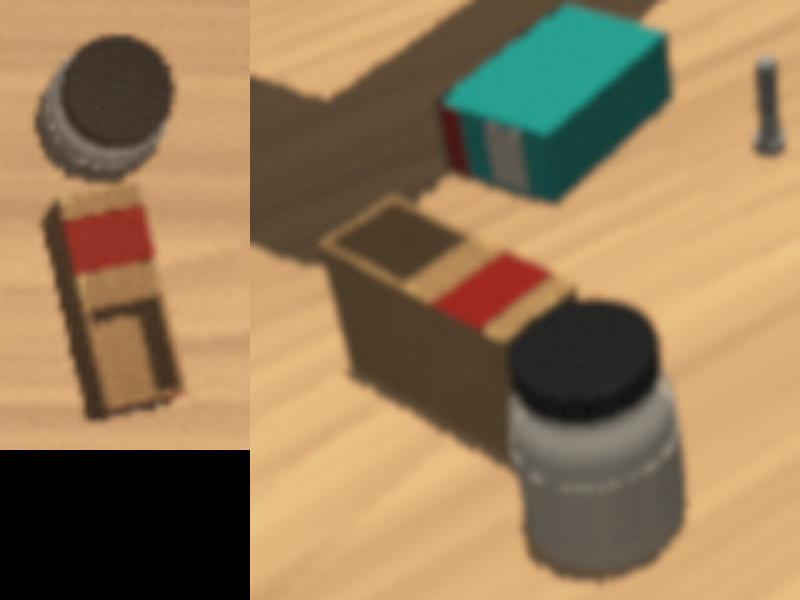

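Crop c1: the cartons from left to right read narrow b, wide a, gap, wide c, narrow d. The gap runs from x≈301 to 360 at the front. The bolt is at (545,528). Crop c2 shows the part-used carton's top corners, with its mouth facing the robot and its rear end close to the jar. Next I fit a model.

```bash
cat > h.py <<'E'
import numpy as np,pickle,cv2
from scipy.optimize import least_squares
from scipy.spatial.transform import Rotation as Ro
def proj(c,X):
    p=np.atleast_2d(X)@c["R"].T+c["t"]; s=p[:,:2]/p[:,2:]
    s=s*(1+c["k1"]*(s**2).sum(1,keepdims=True)); K=c["intrinsics"]
    return np.c_[s[:,0]*K[0,0]+K[0,2],s[:,1]*K[1,1]+K[1,2]]
def bayT(bx,by,yaw):
    # x up slope, y left, z square to deck
    R=Ro.from_euler('zy',[0,0]).as_matrix()
    R=Ro.from_euler('Z',yaw).as_matrix()@Ro.from_euler('Y',-np.radians(25)).as_matrix()
    return R,np.array([bx,by,32.])
E
cat > fit.py <<'E'
from h import *
T=pickle.load(open("pics/top0.pkl","rb"));S=pickle.load(open("pics/scene0.pkl","rb"))
f1=lambda P:(np.array(P,float)+.5)/5-.5+[165,145]
f2=lambda P:(np.array(P,float)+.5)/5-.5+[335,170]
f3=lambda P:(np.array(P,float)-[250,0]+.5)/4-.5+[125,180]
obs={'b':(38,68,[(137,347),(213,337),(175,124),(103,131)]),'a':(46,74,[(213,337),(301,323),(268,107),(178,119)]),
 'c':(46,74,[(360,310),(450,298),(418,80),(328,95)]),'d':(38,68,[(450,298),(525,285),(490,67),(420,79)])}
div=[(70,10,1),(122,320,1),(494,10,-1),(532,262,-1)]
def res(p):
    R,t=bayT(*p[:3]);r=[]
    for k,(w,h,P) in zip('bacd',[obs[k] for k in 'bacd']):
        y=p[3+'bacd'.index(k)]
        X=np.array([[0,w/2,h],[0,-w/2,h],[116,-w/2,h],[116,w/2,h]])+[0,y,0]
        r+=[proj(T,X@R.T+t)-f1(P)]
    for i,(u,v,s) in enumerate(div):
        r+=[proj(T,R@[p[7+i],s*109.5,50]+t)-f1((u,v))]
    return np.concatenate(r).ravel()
s=least_squares(res,[580,50,.1,85,43,-40,-85,200,10,200,10],loss='soft_l1',x_scale=[10,10,.1]+[10]*8)
print(s.x.round(3));print(s.fun.reshape(-1,2).round(1).tolist())
def resc(p):
    R=Ro.from_euler('z',p[2]).as_matrix();t=np.array([p[0],p[1],37])
    X=np.array([[58,22,37],[58,-22,37],[-58,-22,37],[-58,22,37]])
    W=X@R.T+t
    return np.r_[proj(T,W)-f2([(60,203),(138,185),(183,390),(105,412)]),
     (proj(S,W[[1,2,3,0]])-f3([(575,293),(392,195),(320,243),(505,343)]))[:3]].ravel()
s2=least_squares(resc,[470,-220,.2]);print('carton',s2.x.round(3),s2.fun.reshape(-1,2).round(1).tolist())
def resb(p):
    return np.r_[proj(T,[p[0],p[1],57.5])-f1([(545,519)]),proj(S,[[p[0],p[1],57.5],[p[0],p[1],3]])-f3([(766,62),(768,146)])].ravel()
s3=least_squares(resb,[430,-60]);print('bolt',s3.x.round(2),s3.fun.reshape(-1,2).round(1).tolist())
sj=least_squares(lambda p:(proj(T,[p[0],p[1],95])-f2([(117,92)])).ravel(),[530,-220]);print('jar',sj.x)
E
python3 fit.py; python3 -c "
import pickle;from h import *
for n in ['wrist']:
  c=pickle.load(open('pics/wrist0.pkl','rb'));print((-c['R'].T@c['t']).round(1))"
```

```text
[ 5.73714e+02  6.73270e+01  1.72000e-01  8.18510e+01  3.75150e+01
 -4.09860e+01 -8.41130e+01  1.77781e+02  1.02570e+01  1.43875e+02
  7.53400e+00]
[[0.8, -0.5], [-0.2, -0.7], [-0.3, -1.1], [-0.4, -0.2], [0.5, -0.3], [0.2, -0.1], [-0.6, -0.1], [-0.2, 0.2], [0.7, 0.6], [0.1, 0.3], [-0.3, 0.6], [-0.1, 0.3], [0.4, -0.3], [-0.3, 0.1], [0.3, 0.5], [-0.3, 0.4], [-0.6, 0.1], [0.5, -0.1], [0.1, -0.0], [-0.0, 0.0]]
carton [ 4.97584e+02 -2.67272e+02  4.39000e-01] [[-8.3, 2.3], [-9.1, -0.8], [0.6, -2.4], [1.3, 0.1], [-6.5, 4.8], [-16.7, 13.3], [16.3, -12.4]]
bolt [444.95 -53.24] [[0.4, -0.4], [-0.3, -0.3], [0.3, -0.6]]
jar [ 603.75092629 -273.12890789]
[ 334.8 -533.1  383.9]
```

```bash
sed -i 's/W\[\[1,2,3,0\]\]/W[[0,3,2,1]]/' fit.py; python3 fit.py | tail -4
cat >> h.py <<'E'
def goto(env,pos,rpy_R,maxrows=8,n=None):
    """rows to take from present pose to target TCP pos(mm), R"""
    st=env.state();p=st["eef_pos"];R=Ro.from_euler('xyz',st["tcp_rot"]).as_matrix()
    d=R.T@(np.array(pos)-p);w=Ro.from_matrix(R.T@rpy_R).as_rotvec(degrees=True)
    return d.round(1),w.round(2)
def report(env):
    s=env.state();print({k:np.round(s[k],3).tolist() for k in("t","eef_pos","tcp_rot","ft_force","opening","joints")})
def down(yaw): # tool z down, tool x at yaw
    return Ro.from_euler('xyz',[np.pi,0,yaw]).as_matrix()
E
python3 -c "
from h import *;from cell import env;report(env)
st=env.state();print(Ro.from_euler('xyz',st['tcp_rot']).as_matrix().round(2))
print(goto(env,[445,-53,120],down(.4)))"
```

```text
[[0.8, -0.5], [-0.2, -0.7], [-0.3, -1.1], [-0.4, -0.2], [0.5, -0.3], [0.2, -0.1], [-0.6, -0.1], [-0.2, 0.2], [0.7, 0.6], [0.1, 0.3], [-0.3, 0.6], [-0.1, 0.3], [0.4, -0.3], [-0.3, 0.1], [0.3, 0.5], [-0.3, 0.4], [-0.6, 0.1], [0.5, -0.1], [0.1, -0.0], [-0.0, 0.0]]
carton [ 4.99166e+02 -2.78434e+02  2.07000e-01] [[-0.0, -1.5], [0.4, -1.0], [0.7, 0.5], [0.1, -0.7], [-0.5, -2.0], [0.5, -0.6], [-0.7, -0.6]]
bolt [444.95 -53.24] [[0.4, -0.4], [-0.3, -0.3], [0.3, -0.6]]
jar [ 603.75092629 -273.12890789]
{'t': 0.15, 'eef_pos': [268.35, -564.278, 214.22], 'tcp_rot': [-3.141, -0.0, 0.444], 'ft_force': [-0.276, 0.523, 1.198], 'opening': 0.998, 'joints': [-1.233, 0.491, 1.559, -0.0, 1.092, -0.106]}
[[ 0.9   0.43 -0.  ]
 [ 0.43 -0.9   0.  ]
 [ 0.   -0.   -1.  ]]
(array([ 379.1, -385.8,   94.5]), array([-0.04, -0.  ,  2.51]))
```

servo_tool --pt "0.027 -0.0275 0 0 0 0 45" --pt "0.027 -0.0275 0 0 0 0 45" --pt "0.027 -0.0275 0 0 0 0 45" --pt "0.027 -0.0275 0 0 0 0 45" --pt "0.027 -0.0275 0 0 0 0 45" --pt "0.027 -0.0275 0 0 0 0 45" --pt "0.027 -0.0275 0 0 0 0 45" --pt "0.027 -0.0275 0 0 0 0 45"

```text
t: 0.82
eef_pos: [369.1, -266.7, 211.1]
tcp_rot: [-3.139, 0.001, 0.434]
ft_force: [0.6, -1.2, 0.9]
opening: 0.496
```

servo_tool --pt "0.027 -0.0275 0 0 0 0 45" --pt "0.027 -0.0275 0 0 0 0 45" --pt "0.027 -0.0275 0 0 0 0 45" --pt "0.027 -0.0275 0 0 0 0 45" --pt "0.027 -0.0275 0 0 0 0 45" --pt "0.027 -0.0275 0.02 0 0 0 45" --pt "0 0 0.02 0 0 0 45" --pt "0 0 0 0 0 0 45"

```text
t: 1.48
eef_pos: [448.5, -34.0, 173.2]
tcp_rot: [-3.141, -0.003, 0.44]
ft_force: [0.1, -0.4, -0.9]
opening: 0.451
```

```bash
python3 -c "
from h import *;from cell import env;report(env)
print(goto(env,[445,-53,110],down(.444)))
c=env.read_camera('wrist');pickle.dump(c,open('pics/wrist1.pkl','wb'));cv2.imwrite('pics/w1.png',c['img'])
print(proj(c,[[445,-53,57.5],[445,-53,3]]).round(1))"
```

```text
{'t': 1.483, 'eef_pos': [448.454, -34.015, 173.205], 'tcp_rot': [-3.141, -0.003, 0.44], 'ft_force': [0.081, -0.432, -0.902], 'opening': 0.451, 'joints': [-0.224, 0.3, 2.023, 0.003, 0.817, 0.904]}
(array([-11.4,  15.7,  63.2]), array([-0.03, -0.17, -0.23]))
[[295.2 215.4]
 [292.7 201.5]]
```

View pics/w1.png

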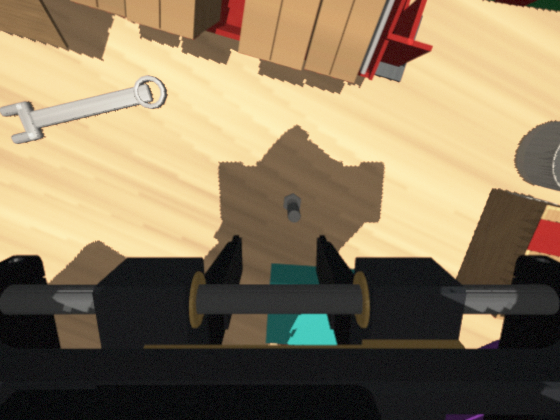

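Wrist view (picture 5): bolt top at (294,215), base at (292,200), which matches the prediction to within 2 px. I descend.

servo_tool --pt "-0.0114 0.0157 0.03 0 0 0 45" --pt "0 0 0.033 0 0 0 45" --pt "0 0 0 0 0 0 45" --pt "0 0 0 0 0 0 45"

```text
t: 1.87
eef_pos: [447.4, -57.0, 114.1]
tcp_rot: [3.138, -0.008, 0.437]
ft_force: [1.0, 0.2, 0.9]
opening: 0.45
```

```bash
python3 -c "
from h import *;from cell import env
print(goto(env,[445,-53,33],down(.444)))"
```

```text
(array([-1.1, -4.9, 81. ]), array([ 0.2 , -0.44, -0.4 ]))
```

servo_tool --pt "-0.001 -0.004 0.025 0.2 -0.4 -0.4 45" --pt "0 0 0.025 0 0 0 45" --pt "0 0 0.02 0 0 0 45" --pt "0 0 0.008 0 0 0 45" --pt "0 0 0 0 0 0 45" --pt "0 0 0 0 0 0 45"

```text
t: 2.37
eef_pos: [450.8, -58.3, 44.1]
tcp_rot: [3.133, -0.01, 0.439]
ft_force: [-0.3, 0.7, 0.2]
opening: 0.449
```

```bash
python3 -c "
from h import *;from cell import env
print(goto(env,[445,-53,33],down(.444)))"
```

```text
(array([-3.1, -7.3, 11. ]), array([ 0.47, -0.58, -0.31]))
```

servo_tool --pt "-0.003 -0.007 0 0.4 -0.5 -0.3 45" --pt "0 0 0.005 0 0 0 45" --pt "0 0 0.004 0 0 0 45" --pt "0 0 0 0 0 0 45"

```text
t: 2.7
eef_pos: [446.5, -53.4, 38.7]
tcp_rot: [3.137, -0.006, 0.444]
ft_force: [-0.3, -0.3, -0.5]
opening: 0.449
```

```bash
python3 -c "
from h import *;from cell import env
print(goto(env,[445,-53,33],down(.444)))"
```

```text
(array([-1.2, -1. ,  5.7]), array([ 0.28, -0.32,  0.  ]))
```

servo_tool --pt "-0.001 -0.001 0.006 0.3 -0.3 0 45" --pt "0 0 0 0 0 0 0" --pt "0 0 0 0 0 0 0" --pt "0 0 0 0 0 0 0" --pt "0 0 0 0 0 0 0" --pt "0 0 0 0 0 0 0" --pt "0 0 0 0 0 0 0"

```text
t: 3.28
eef_pos: [445.2, -52.8, 32.3]
tcp_rot: [-3.141, 0.0, 0.444]
ft_force: [1.0, -0.9, -1.3]
opening: 0.117
```

servo_tool --pt "0 0 -0.03 0 0 0 0" --pt "0 0 -0.04 0 0 0 0" --pt "0 0 -0.04 0 0 0 0" --pt "0 0 -0.02 0 0 0 0" --pt "0 0 0 0 0 0 0"

```text
t: 3.7
eef_pos: [444.3, -52.8, 166.0]
tcp_rot: [-3.136, 0.005, 0.444]
ft_force: [-0.1, 0.2, 0.3]
opening: 0.118
```

```bash
python3 -c "
from h import *;from cell import env
cy=.207;m=np.array([499.2,-278.4])-30*np.array([np.cos(cy),np.sin(cy)])
print(m);report(env);print(goto(env,[*m,150],down(.207)),goto(env,[*m,150],down(.437)))"
```

```text
[ 469.84044323 -284.5657462 ]
{'t': 3.7, 'eef_pos': [444.33, -52.752, 166.008], 'tcp_rot': [-3.136, 0.005, 0.444], 'ft_force': [-0.096, 0.212, 0.329], 'opening': 0.118, 'joints': [-0.266, 0.312, 2.03, 0.001, 0.807, 0.86]}
(array([-76.5, 220.4,  15.3]), array([-0.26,  0.33, 13.58])) (array([-76.5, 220.4,  15.3]), array([-0.29,  0.3 ,  0.41]))
```

servo_tool --pt "-0.012 0.035 0 0 0 0 0" --pt "-0.012 0.035 0 0 0 0 0" --pt "-0.012 0.035 0 0 0 0 0" --pt "-0.012 0.035 0 0 0 0 0" --pt "-0.012 0.035 0 0 0 0 0" --pt "-0.012 0.03 0 0 0 0 0" --pt "0 0 0 0 0 0 0" --pt "0 0 0 0 0 0 0"

```text
t: 4.37
eef_pos: [466.9, -277.1, 160.8]
tcp_rot: [-3.135, 0.005, 0.449]
ft_force: [-0.7, 0.8, -0.7]
opening: 0.122
```

```bash
python3 -c "
from h import *;from cell import env
print(goto(env,[469.8,-284.6,130],down(.207)))
c=env.read_camera('wrist');pickle.dump(c,open('pics/wrist2.pkl','wb'));cv2.imwrite('pics/w2.png',c['img'])
R=Ro.from_euler('z',.207).as_matrix();X=np.array([[58,22,37],[58,-22,37],[-58,-22,37],[-58,22,37]])@R.T+[499.2,-278.4,37]
print(proj(c,X).round(1).tolist())"
```

```text
(array([-0.5,  8.2, 30.7]), array([-0.32,  0.31, 13.86]))
[[289.1, 98.5], [344.3, 112.9], [305.0, 248.2], [255.6, 236.6]]
```

View pics/w2.png

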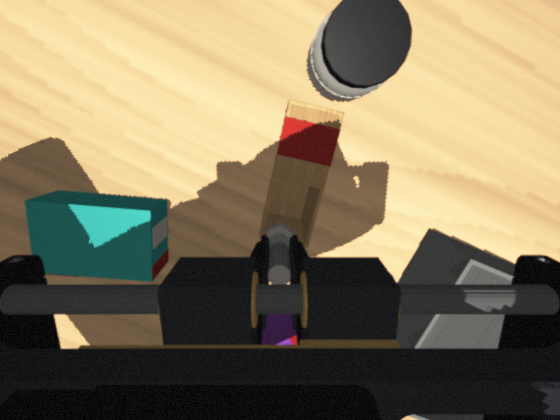

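The wrist view shows the carton's rear top corners at (289,101) and (344,113), within 2 px of the prediction. The bolt is held between the fingers.

servo_tool --pt "0 0.008 0 -0.3 0.3 6.9 0" --pt "0 0 0.01 0 0 6.9 0" --pt "0 0 0.02 0 0 0 0" --pt "0 0 0.005 0 0 0 0" --pt "0 0 0 0 0 0 0"

```text
t: 4.83
eef_pos: [469.9, -278.7, 123.0]
tcp_rot: [-3.139, 0.002, 0.201]
ft_force: [-1.2, 0.2, -0.7]
opening: 0.12
```

```bash
python3 -c "
from h import *;from cell import env
print(goto(env,[469.8,-284.6,82],down(.207)))"
```

```text
(array([-1.2,  5.8, 41. ]), array([-0.17,  0.09, -0.32]))
```

servo_tool --pt "-0.001 0.0055 0 0 0 0 0" --pt "0 0 0.015 0 0 0 0" --pt "0 0 0.015 0 0 0 0" --pt "0 0 0.008 0 0 0 0" --pt "0 0 0 0 0 0 0"

```text
t: 5.25
eef_pos: [471.6, -283.6, 87.0]
tcp_rot: [-3.141, -0.001, 0.209]
ft_force: [0.3, -0.2, -0.4]
opening: 0.119
```

```bash
python3 -c "
from h import *;from cell import env
print(goto(env,[469.8,-284.6,82],down(.207)))"
```

```text
(array([-2. ,  0.6,  5. ]), array([-0.02, -0.04,  0.1 ]))
```

servo_tool --pt "-0.002 0.0006 0.004 0 0 0 0" --pt "0 0 0 0 0 0 30" --pt "0 0 0 0 0 0 30" --pt "0 0 0 0 0 0 30" --pt "0 0 -0.03 0 0 0 30" --pt "0 0 -0.03 0 0 0 30" --pt "0 0 -0.03 0 0 0 30" --pt "0 0 0 0 0 0 30"

```text
t: 5.92
eef_pos: [470.0, -285.1, 178.9]
tcp_rot: [3.141, -0.001, 0.21]
ft_force: [0.1, -0.0, 0.4]
opening: 0.298
```

```bash
cat > bay.py <<'E'
from h import *
R,t=bayT(573.7,67.3,.172)
def tool(lean=25): # tool z along -bay z, tool x along bay x
    return R@np.diag([1,-1,-1])
def b2w(x,y,z): return R@[x,y,z]+t
def w2b(p): return R.T@(np.array(p)-t)
E
python3 -c "
from bay import *;from cell import env
report(env)
c=env.read_camera('top');pickle.dump(c,open('pics/top3.pkl','wb'))
i=c['img'];cv2.imwrite('pics/t3.png',cv2.resize(i[195:265,335:385],None,fx=6,fy=6,interpolation=2))
print(b2w(45,0,110),b2w(45,0,6),goto(env,b2w(45,0,130),tool()))"
```

```text
{'t': 5.917, 'eef_pos': [469.968, -285.14, 178.932], 'tcp_rot': [3.141, -0.001, 0.21], 'ft_force': [0.065, -0.05, 0.426], 'opening': 0.298, 'joints': [-0.666, 0.425, 1.787, 0.001, 0.928, 0.694]}
[568.08000973  66.32371516 150.71167835] [611.38376778  73.84629089  56.4556685 ] (array([ 161.3, -323.1,    8.4]), array([-0.55, 25.01,  2.12]))
```

View pics/t3.png

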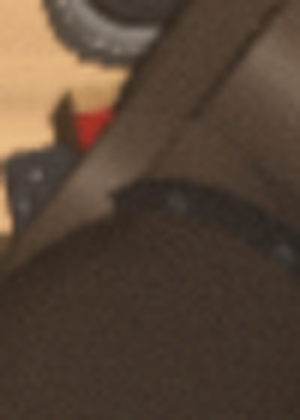

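Picture 7: the arm hides the carton, so I will check the bolt once it is clear. Now to the gap to spread the neighbours.

servo_tool --pt "0 0 -0.02 0 0 0 0" --pt "0.014 -0.032 -0.01 0 0 0 0" --pt "0.014 -0.032 0 0 0 0 0" --pt "0.014 -0.032 0 0 0 0 0" --pt "0.014 -0.032 0 0 0 0 0" --pt "0.014 -0.032 0 0 0 0 0" --pt "0.014 -0.032 0 0 0 0 0" --pt "0.014 -0.032 0 0 0 0 0"

```text
t: 6.63
eef_pos: [518.4, -41.5, 205.3]
tcp_rot: [-3.14, 0.001, 0.199]
ft_force: [1.2, -0.3, -0.9]
opening: 0.005
```

servo_tool --pt "0.014 -0.032 0 0 0 0 0" --pt "0.014 -0.032 0 0 0 0 0" --pt "0 -0.02 0 0 6.25 0 0" --pt "0 0 0 0 6.25 0 0" --pt "0 0 0 0 6.25 0 0" --pt "0 0 0 0 6.25 0 0" --pt "0 0 0 0 0 0 0" --pt "0 0 0 0 0 0 0"

```text
t: 7.3
eef_pos: [527.6, 58.1, 200.8]
tcp_rot: [3.141, -0.445, 0.206]
ft_force: [0.6, 0.5, 0.2]
opening: 0.006
```

```bash
python3 -c "
from bay import *;from cell import env
report(env)
print(goto(env,b2w(45,0,110),tool()),w2b(env.state()['eef_pos']))
c=env.read_camera('top');pickle.dump(c,open('pics/top3.pkl','wb'))
d=env.read_camera('wrist');pickle.dump(d,open('pics/wrist3.pkl','wb'))
print(proj(d,[b2w(0,-18,74),b2w(116,-18,74),b2w(116,14.5,74),b2w(0,14.5,74),b2w(0,0,26)]).round().tolist())
a=cv2.resize(c['img'][190:265,330:380],None,fx=5,fy=5,interpolation=2)
o=np.zeros((420,820,3),np.uint8);o[:375,:250]=a;o[:,250:810]=d['img'];cv2.imwrite('pics/m3.png',o[:,:800])"
```

```text
{'t': 7.3, 'eef_pos': [527.578, 58.06, 200.765], 'tcp_rot': [3.141, -0.445, 0.206], 'ft_force': [0.551, 0.486, 0.217], 'opening': 0.006, 'joints': [-0.077, 0.252, 2.096, 0.326, 0.383, 1.01]}
(array([15.8,  0.2, 63. ]), array([-0.81, -0.5 ,  1.74])) [ 28.70565349  -1.20929233 172.82565661]
[[298.0, 241.0], [304.0, 106.0], [264.0, 104.0], [262.0, 239.0], [279.0, 224.0]]
```

View pics/m3.png

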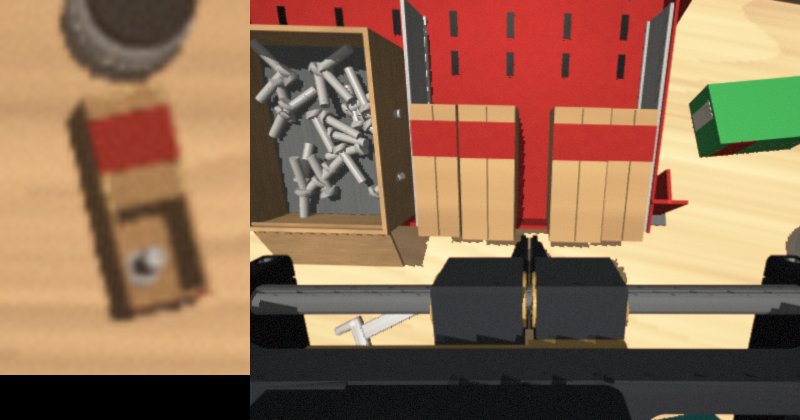

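Picture 8: the bolt stands inside the carton's mouth at (147,262). In the wrist half the gap edges are close to the prediction. I measure them more closely with row profiles.

```bash
python3 -c "
from bay import *
d=pickle.load(open('pics/wrist3.pkl','rb'));i=d['img']
for r in (115,175,195,215,228):
    print(r,[(c,*i[r,c][::-1].tolist()) for c in range(258,276)]); print('   R',[(c,*i[r,c][::-1].tolist()) for c in range(290,310)])
def y(px,h,xs):
    f=lambda p:(proj(d,b2w(p[0],p[1],h))-px).ravel()
    return least_squares(f,[xs,0]).x.round(1)
for px in [(266,115),(302,115),(266,175),(300,175),(267,215),(299,215)]: print(px,y(px,74,60))
print('div',[y(p,50,60) for p in [(155,40),(410,40),(178,100),(392,110)]])
"
```

```text
115 [(258, 220, 172, 116), (259, 221, 174, 118), (260, 221, 173, 118), (261, 221, 174, 118), (262, 222, 175, 122), (263, 219, 172, 117), (264, 177, 140, 94), (265, 113, 88, 59), (266, 80, 65, 46), (267, 73, 58, 42), (268, 90, 47, 35), (269, 166, 51, 43), (270, 193, 54, 47), (271, 194, 54, 47), (272, 195, 52, 45), (273, 194, 51, 46), (274, 194, 51, 45), (275, 196, 54, 50)]
   R [(290, 196, 52, 47), (291, 200, 58, 53), (292, 194, 51, 43), (293, 196, 56, 45), (294, 197, 55, 49), (295, 196, 52, 48), (296, 196, 54, 46), (297, 198, 59, 51), (298, 194, 56, 50), (299, 163, 59, 47), (300, 115, 63, 47), (301, 91, 67, 48), (302, 82, 64, 43), (303, 97, 77, 53), (304, 173, 135, 90), (305, 212, 166, 112), (306, 219, 174, 118), (307, 220, 173, 118), (308, 220, 172, 117), (309, 219, 172, 117)]
175 [(258, 229, 184, 125), (259, 229, 186, 127), (260, 228, 184, 125), (261, 227, 183, 124), (262, 228, 184, 125), (263, 224, 176, 121), (264, 161, 124, 83), (265, 88, 70, 47), (266, 75, 60, 42), (267, 74, 51, 35), (268, 81, 38, 28), (269, 82, 24, 20), (270, 81, 19, 16), (271, 84, 22, 17), (272, 90, 18, 16), (
[... 2405 characters left out ...]
 62, 49), (275, 177, 59, 50)]
   R [(290, 184, 54, 47), (291, 184, 56, 50), (292, 184, 55, 47), (293, 185, 54, 46), (294, 187, 56, 50), (295, 185, 54, 46), (296, 178, 55, 47), (297, 134, 64, 50), (298, 95, 71, 50), (299, 137, 109, 75), (300, 196, 154, 106), (301, 218, 170, 116), (302, 217, 169, 115), (303, 218, 171, 117), (304, 221, 173, 120), (305, 219, 172, 117), (306, 218, 169, 115), (307, 220, 173, 118), (308, 220, 172, 118), (309, 219, 172, 118)]
(266, 115) [107.8  12.9]
(302, 115) [108.7 -16.5]
(266, 175) [58.5 11.8]
(300, 175) [ 59.5 -17.2]
(267, 215) [23.  10.2]
(299, 215) [ 24.  -18.1]
div [array([166. , 108.9]), array([ 172. , -104.6]), array([118.6,  92. ]), array([116. , -96.6])]
```

servo_tool --pt "0.016 0.0015 0.03 -0.8 -0.5 1.7 0" --pt "0 0 0.025 0 0 0 0" --pt "0 0 0.01 0 0 0 0" --pt "0 0 0 0 0 0 0" --pt "0 0 0 0 0 0 0"

```text
t: 7.82
eef_pos: [575.3, 65.1, 148.2]
tcp_rot: [-3.141, -0.431, 0.171]
ft_force: [-0.0, 0.9, 0.1]
opening: 0.005
```

```bash
cat > g.py <<'E'
import sys
from bay import *;from cell import env
x,y,z=map(float,sys.argv[1:4])
print('bay',w2b(env.state()['eef_pos']).round(1),'F',(R.T@env.state()['ft_force']).round(1),'go',*goto(env,b2w(x,y,z),tool()))
E
python3 g.py 45 -2.5 82
```

```text
bay [ 50.2  -2.5 104.8] F [0.2 0.9 0. ] go [-5.1  0.  22.8] [-0.05  0.3  -0.03]
```

servo_tool --pt "-0.005 0 0.01 0 0.3 0 0" --pt "0 0 0.01 0 0 0 0" --pt "0 0 0.005 0 0 0 0" --pt "0 0 0 0 0 0 0"

```text
t: 8.15
eef_pos: [582.1, 66.2, 125.2]
tcp_rot: [-3.14, -0.437, 0.172]
ft_force: [-0.3, -0.4, -0.2]
opening: 0.003
```

```bash
python3 g.py 45 -2.5 10
```

```text
bay [46.7 -2.6 81.1] F [-0.4 -0.4 -0. ] go [-1.8  0.1 71.1] [-0.1  -0.06  0.  ]
```

servo_tool --pt "-0.003 0 0.015 0 0 0 0" --pt "-0.001 0 0.015 0 0 0 0" --pt "0 0 0.015 0 0 0 0" --pt "0 0 0.01 0 0 0 0" --pt "0 0 0 0 0 0 0"

```text
t: 8.57
eef_pos: [604.0, 69.9, 75.9]
tcp_rot: [-3.14, -0.442, 0.173]
ft_force: [-0.8, 0.7, 0.9]
opening: 0.006
```

```bash
python3 g.py 45 -1 10
```

```text
bay [46.  -2.6 27. ] F [-0.2  0.9  1.1] go [-1.1 -1.5 17. ] [-0.12 -0.34  0.03]
```

servo_tool --pt "-0.001 -0.001 0.01 0 -0.3 0 0" --pt "0 -0.001 0.006 0 0 0 0" --pt "0 -0.001 0 0 0 0 0" --pt "0 0 0 0 0 0 8" --pt "0 0 0 0 0 0 12" --pt "0 0 0 0 0 0 16" --pt "0 0 0 0 0 0 18" --pt "0 0 0 0 0 0 18"

```text
t: 9.23
eef_pos: [609.5, 73.9, 66.5]
tcp_rot: [-3.139, -0.442, 0.173]
ft_force: [-0.1, -0.7, -1.5]
opening: 0.174
```

```bash
python3 g.py 45 0 8
```

```text
bay [47.6  0.4 15.9] F [-0.8 -0.7 -1.3] go [-2.7  0.4  7.8] [-0.19 -0.31  0.05]
```

servo_tool --pt "-0.002 0.0004 0.005 0 0 0 18" --pt "0 0 0 0 0 0 20" --pt "0 0 0 0 0 0 22" --pt "0 0 0 0 0 0 24" --pt "0 0 0 0 0 0 25" --pt "0 0 0 0 0 0 25"

```text
t: 9.73
eef_pos: [609.9, 74.5, 63.7]
tcp_rot: [-3.138, -0.444, 0.174]
ft_force: [-1.1, 1.1, -0.8]
opening: 0.245
```

```bash
python3 g.py 45 0 8; python3 -c "
from bay import *;from cell import env
report(env)
d=env.read_camera('wrist');pickle.dump(d,open('pics/wrist4.pkl','wb'));cv2.imwrite('pics/w4.png',d['img'])
print(proj(d,[b2w(0,24.5,74),b2w(116,24.5,74),b2w(116,-24.5,74),b2w(0,-24.5,74)]).round().tolist())"
```

```text
bay [46.8  0.9 13.2] F [-1.2  1.3 -0.3] go [-1.9  0.9  5.1] [-0.26 -0.46  0.12]
{'t': 9.733, 'eef_pos': [609.875, 74.487, 63.707], 'tcp_rot': [-3.138, -0.444, 0.174], 'ft_force': [-1.144, 1.113, -0.774], 'opening': 0.245, 'joints': [-0.026, 0.585, 2.03, 0.774, 0.127, 0.62]}
[[222.0, 410.0], [207.0, 133.0], [353.0, 134.0], [336.0, 411.0]]
```

View pics/w4.png

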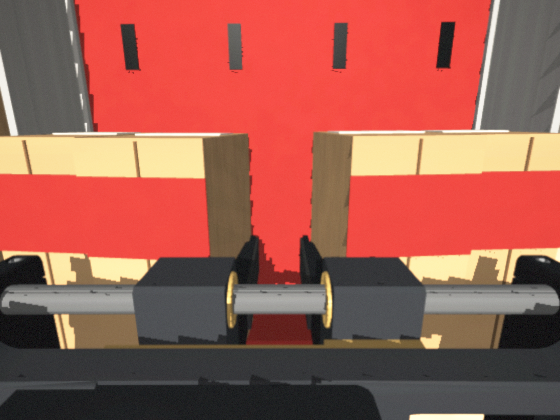

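Picture 9: the gap's rear top corners are at (205,137) and (351,135), against (207,133) and (353,134) predicted for a full 49 mm gap. The neighbours are spread and upright, so I retreat and fetch the carton.

servo_tool --pt "0 0.0005 0 0 0 0 18" --pt "0 0 0 0 0 0 15" --pt "0 0 -0.015 0 0 0 15" --pt "0 0 -0.025 0 0 0 15" --pt "0 0 -0.03 0 0 0 15" --pt "0 0 -0.03 0 0 0 15" --pt "0 0 -0.03 0 0 0 15" --pt "0 0 -0.02 0 0 0 15"

```text
t: 10.45
eef_pos: [545.0, 60.3, 199.0]
tcp_rot: [-3.14, -0.436, 0.171]
ft_force: [-0.2, 0.3, 0.7]
opening: 0.151
```

```bash
cat > gw.py <<'E'
import sys
from bay import *;from cell import env
x,y,z,w=map(float,sys.argv[1:5]);report(env);print('go',*goto(env,[x,y,z],down(w)))
E
python3 gw.py 499.2 -278.4 200 .207
```

```text
{'t': 10.45, 'eef_pos': [544.957, 60.29, 199.013], 'tcp_rot': [-3.14, -0.436, 0.171], 'ft_force': [-0.181, 0.25, 0.663], 'opening': 0.151, 'joints': [-0.059, 0.279, 2.055, 0.258, 0.394, 1.122]}
go [-92.8 325.9 -44.8] [  0.37 -24.97  -2.  ]
```

servo_tool --pt "0 0 -0.02 0 -6.25 -0.5 60" --pt "0 0 0 0 -6.25 -0.5 60" --pt "0 0.01 0 0 -6.25 -0.5 60" --pt "-0.01 0.03 0 0 -6.25 -0.5 70" --pt "-0.012 0.034 0 0 0 0 70" --pt "-0.012 0.034 0 0 0 0 70" --pt "-0.012 0.034 0 0 0 0 70" --pt "-0.012 0.034 0 0 0 0 70"

```text
t: 11.12
eef_pos: [514.8, -129.5, 225.9]
tcp_rot: [3.129, 0.003, 0.21]
ft_force: [-0.1, 0.1, 0.6]
opening: 0.652
```

servo_tool --pt "-0.012 0.034 0 0 0 0 70" --pt "-0.012 0.034 0 0 0 0 70" --pt "-0.012 0.034 0 0 0 0 70" --pt "-0.012 0.034 0 0 0 0 70" --pt "0 0 0 0 0 0 70" --pt "0 0 0 0 0 0 70"

```text
t: 11.62
eef_pos: [493.1, -287.4, 227.7]
tcp_rot: [3.126, 0.002, 0.202]
ft_force: [0.9, -0.3, 1.1]
opening: 0.696
```

```bash
python3 gw.py 499.2 -278.4 120 .207
```

```text
{'t': 11.617, 'eef_pos': [493.098, -287.446, 227.721], 'tcp_rot': [3.126, 0.002, 0.202], 'ft_force': [0.896, -0.335, 1.125], 'opening': 0.696, 'joints': [-0.638, 0.397, 1.684, -0.014, 1.05, 0.737]}
go [  8.   -9.4 107.6] [ 0.92  0.1  -0.26]
```

servo_tool --pt "0.008 -0.0095 0.03 0.9 0 -0.3 70" --pt "0 0 0.04 0 0 0 70" --pt "0 0 0.03 0 0 0 70" --pt "0 0 0.01 0 0 0 70" --pt "0 0 0 0 0 0 70"

```text
t: 12.03
eef_pos: [500.8, -275.9, 115.4]
tcp_rot: [3.137, -0.003, 0.207]
ft_force: [0.3, -0.5, -0.6]
opening: 0.699
```

```bash
python3 gw.py 499.2 -278.4 57 .207
```

```text
{'t': 12.033, 'eef_pos': [500.815, -275.863, 115.399], 'tcp_rot': [3.137, -0.003, 0.207], 'ft_force': [0.267, -0.522, -0.644], 'opening': 0.699, 'joints': [-0.618, 0.534, 1.798, -0.001, 0.805, 0.746]}
go [-2.3  1.9 58.4] [ 0.26 -0.15  0.  ]
```

servo_tool --pt "-0.002 0.002 0.02 0.2 -0.1 0 70" --pt "0 0 0.02 0 0 0 70" --pt "0 0 0.01 0 0 0 70" --pt "0 0 0 0 0 0 70"

```text
t: 12.37
eef_pos: [501.4, -276.4, 66.2]
tcp_rot: [3.139, -0.003, 0.21]
ft_force: [-1.1, 0.6, -0.5]
opening: 0.697
```

```bash
python3 gw.py 499.2 -278.4 57 .207
```

```text
{'t': 12.367, 'eef_pos': [501.38, -276.397, 66.18], 'tcp_rot': [3.139, -0.003, 0.21], 'ft_force': [-1.127, 0.553, -0.462], 'opening': 0.697, 'joints': [-0.619, 0.606, 1.831, 0.0, 0.701, 0.741]}
go [-2.6  1.5  9.2] [ 0.17 -0.17  0.18]
```

servo_tool --pt "-0.0025 0.0015 0.009 0.1 -0.1 0.1 70" --pt "0 0 0 0 0 0 55" --pt "0 0 0 0 0 0 50" --pt "0 0 0 0 0 0 40" --pt "0 0 0 0 0 0 0" --pt "0 0 0 0 0 0 0" --pt "0 0 0 0 0 0 0" --pt "0 0 0 0 0 0 0"

```text
t: 13.03
eef_pos: [501.0, -278.9, 61.2]
tcp_rot: [3.136, -0.005, 0.209]
ft_force: [-0.8, 0.3, -2.8]
opening: 0.46
```

```bash
python3 gw.py 499.2 -278.4 57 .207
```

```text
{'t': 13.033, 'eef_pos': [500.973, -278.91, 61.176], 'tcp_rot': [3.136, -0.005, 0.209], 'ft_force': [-0.79, 0.339, -2.783], 'opening': 0.46, 'joints': [-0.623, 0.613, 1.834, 0.0, 0.687, 0.739]}
go [-1.6 -0.9  4.2] [ 0.31 -0.28  0.11]
```

Gripped: opening 43.7 mm, tips 13 mm below the top. I lift and carry it.

servo_tool --pt "0 0 -0.015 0 0 0 0" --pt "0 0 -0.03 0 0 0 0" --pt "0 0 -0.035 0 0 0 0" --pt "0 0 -0.035 0 0 0 0" --pt "0 0 -0.035 0 0 0 0" --pt "0 0 -0.03 0 0 0 0" --pt "0 0 -0.01 0 0 0 0" --pt "0 0 0 0 0 0 0"

```text
t: 13.7
eef_pos: [498.3, -277.3, 258.2]
tcp_rot: [3.141, -0.001, 0.209]
ft_force: [0.0, -0.8, -2.2]
opening: 0.459
```

```bash
python3 -c "
from bay import *
print(b2w(58,0,165))"; python3 gw.py 546 62 250 .172
```

```text
[556.78713494  64.36195688 206.05264404]
{'t': 13.7, 'eef_pos': [498.343, -277.266, 258.23], 'tcp_rot': [3.141, -0.001, 0.209], 'ft_force': [0.034, -0.844, -2.241], 'opening': 0.459, 'joints': [-0.624, 0.37, 1.639, 0.0, 1.131, 0.739]}
go [ 116.9 -322.     8.1] [ 0.03 -0.03  2.1 ]
```

servo_tool --pt "0.006 -0.015 0 0 0 0 0" --pt "0.012 -0.03 0 0 0 0 0" --pt "0.012 -0.032 0 0 0 0 0" --pt "0.012 -0.032 0 0 0 0 0" --pt "0.012 -0.032 0 0 0 0 0" --pt "0.012 -0.032 0 0 0 0 0" --pt "0.012 -0.032 0 0 0 0 0" --pt "0.012 -0.032 0 0 0 0 0"

```text
t: 14.37
eef_pos: [535.6, -22.3, 250.2]
tcp_rot: [-3.14, 0.007, 0.198]
ft_force: [0.9, 0.7, -2.5]
opening: 0.456
```

servo_tool --pt "0.012 -0.032 0 0 0 0 0" --pt "0.01 -0.025 0 0 0 0.5 0" --pt "0.005 -0.012 0 0 4 0.5 0" --pt "0 0 0 0 6 0.5 0" --pt "0 0 0 0 6 0.5 0" --pt "0 0 0 0 6 0 0" --pt "0 0 0 0 3 0 0" --pt "0 0 0 0 0 0 0"

```text
t: 15.03
eef_pos: [544.7, 62.5, 239.0]
tcp_rot: [-3.133, -0.432, 0.165]
ft_force: [0.1, -0.2, -1.8]
opening: 0.459
```

```bash
python3 gw.py 546 62 250 .172;python3 g.py 60 0 160
```

```text
{'t': 15.033, 'eef_pos': [544.665, 62.494, 239.032], 'tcp_rot': [-3.133, -0.432, 0.165], 'ft_force': [0.114, -0.167, -1.781], 'opening': 0.459, 'joints': [-0.056, 0.221, 2.0, 0.208, 0.508, 1.186]}
go [ 5.7  0.6 -9.4] [ -0.38 -24.78  -0.27]
bay [6.080e+01 2.000e-01 2.001e+02] F [-0.7 -0.2 -1.6] go [-0.7  0.5 40.1] [-0.31  0.22 -0.34]
```

servo_tool --pt "0.002 0 0.015 -0.3 0.2 -0.3 0" --pt "0 0 0.02 0 0 0 0" --pt "0 0 0.01 0 0 0 0" --pt "0 0 0 0 0 0 0" --pt "0 0 0 0 0 0 0"

```text
t: 15.45
eef_pos: [564.4, 66.1, 194.8]
tcp_rot: [-3.14, -0.424, 0.171]
ft_force: [0.5, 0.4, -2.1]
opening: 0.46
```

```bash
python3 g.py 63 0.5 140; python3 -c "
from bay import *;from cell import env
d=env.read_camera('wrist');pickle.dump(d,open('pics/wrist5.pkl','wb'))
s=env.read_camera('scene');cv2.imwrite('pics/s5.png',s['img']);pickle.dump(s,open('pics/scene5.pkl','wb'))
o=np.zeros((420,800,3),np.uint8);o[:,:400]=d['img'][:,80:480];o[:,400:]=cv2.resize(s['img'][90:230,300:433],(400,420),interpolation=2);cv2.imwrite('pics/m5.png',o)
print(proj(d,[b2w(0,24.5,74),b2w(116,24.5,74),b2w(116,-24.5,74),b2w(0,-24.5,74)]).round().tolist())"
```

```text
bay [ 60.3   0.4 151.5] F [-0.4  0.3 -2.2] go [ 2.9 -0.1 11.5] [-0.08  0.69 -0.07]
[[251.0, 281.0], [247.0, 144.0], [311.0, 144.0], [307.0, 281.0]]
```

View pics/m5.png

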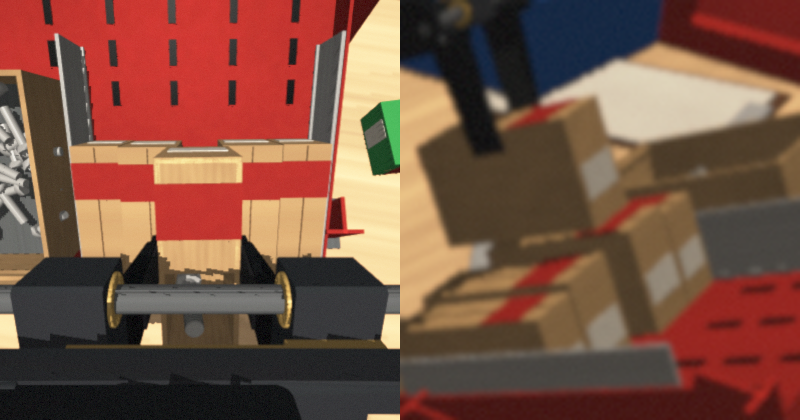

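Picture 10: the carton is held above the gap, tilted parallel to the deck, with its mouth to the front. The bolt is visible inside at (195,325). I lower it while watching the force.

servo_tool --pt "0.003 0 0.008 0 0.7 0 0" --pt "0 0 0.006 0 0 0 0" --pt "0 0 0.004 0 0 0 0" --pt "0 0 0 0 0 0 0"

```text
t: 15.88
eef_pos: [575.2, 67.8, 182.2]
tcp_rot: [-3.14, -0.441, 0.171]
ft_force: [-0.7, 0.8, -2.2]
opening: 0.461
```

```bash
python3 g.py 63 0.5 120
```

```text
bay [ 64.9   0.2 135.5] F [-1.4  0.9 -1.7] go [-2.  -0.2 15.5] [-0.04 -0.25 -0.05]
```

servo_tool --pt "-0.002 0 0.006 0 -0.2 0 0" --pt "-0.0005 0 0.006 0 0 0 0" --pt "0 0 0.005 0 0 0 0" --pt "0 0 0 0 0 0 0"

```text
t: 16.22
eef_pos: [581.5, 69.4, 175.7]
tcp_rot: [3.139, -0.452, 0.176]
ft_force: [0.5, 0.5, -2.8]
opening: 0.46
```

```bash
python3 g.py 63 0.3 100
```

```text
bay [ 68.    0.7 126.9] F [-0.6  0.4 -2.8] go [-5.4  0.4 26.8] [ 0.06 -0.88  0.23]
```

servo_tool --pt "-0.006 0 0.006 0 -0.9 0 0" --pt "-0.001 0 0.006 0 0 0 0" --pt "0 0 0.004 0 0 0 0" --pt "0 0 0 0 0 0 0"

```text
t: 16.55
eef_pos: [583.8, 69.7, 168.9]
tcp_rot: [3.135, -0.452, 0.18]
ft_force: [0.1, -0.6, -2.1]
opening: 0.462
```

```bash
python3 g.py 63 0.3 100; python3 gw.py 0 0 0 0
```

```text
bay [ 67.3   0.7 119.7] F [-0.9 -0.6 -1.9] go [-4.6  0.3 19.6] [ 0.21 -0.93  0.41]
{'t': 16.55, 'eef_pos': [583.841, 69.726, 168.939], 'tcp_rot': [3.135, -0.452, 0.18], 'ft_force': [0.098, -0.574, -2.092], 'opening': 0.462, 'joints': [-0.033, 0.375, 2.013, 0.276, 0.32, 1.116]}
go [-601.7  -35.2 -104.9] [ -1.93 -25.89  10.04]
```

servo_tool --pt "-0.006 0.0003 0.008 0.2 -1 0.4 0" --pt "-0.003 0 0.008 0 -0.4 0 0" --pt "-0.001 0 0.006 0 0 0 0" --pt "0 0 0 0 0 0 0"

```text
t: 16.88
eef_pos: [587.7, 70.3, 156.2]
tcp_rot: [3.137, -0.448, 0.176]
ft_force: [-0.7, 1.1, -2.6]
opening: 0.456
```

```bash
python3 g.py 63 0.3 92
```

```text
bay [ 65.4   0.5 106.5] F [-1.5  1.2 -2.2] go [-2.6  0.2 14.5] [ 0.16 -0.65  0.19]
```

servo_tool --pt "-0.004 0.0002 0.007 0.2 -0.8 0.2 0" --pt "-0.001 0 0.007 0 -0.3 0 0" --pt "-0.001 0 0.005 0 0 0 0" --pt "0 0 0.002 0 0 0 0"

```text
t: 17.22
eef_pos: [592.9, 71.1, 145.2]
tcp_rot: [3.139, -0.443, 0.176]
ft_force: [-22.4, -7.0, 24.5]
opening: 0.464
```

```bash
python3 g.py 62 0.3 79
```

```text
bay [65.6  0.4 94.3] F [-10.7  -3.1  32.1] go [-3.7  0.1 15.2] [ 0.05 -0.41  0.18]
```

```bash
python3 -c "
from bay import *;from cell import env
d=env.read_camera('wrist');pickle.dump(d,open('pics/wrist6.pkl','wb'))
s=env.read_camera('scene');pickle.dump(s,open('pics/scene6.pkl','wb'))
o=np.zeros((560,800,3),np.uint8);o[:420,:400]=d['img'][:,80:480];o[:,400:]=cv2.resize(s['img'][100:240,310:410],(400,560),interpolation=2);cv2.imwrite('pics/m6.png',o)
print(env.state()['t'],env.state()['ft_force'],env.state()['moment'])
print(proj(d,[b2w(0,24.5,74),b2w(116,24.5,74),b2w(116,-24.5,74),b2w(0,-24.5,74)]).round().tolist())"
```

```text
17.3167 [-18.65076456  -4.57329823  29.2276531 ] [0.11631911 1.33889659 0.32577679]
[[243.0, 330.0], [238.0, 162.0], [320.0, 162.0], [314.0, 330.0]]
```

View pics/m6.png

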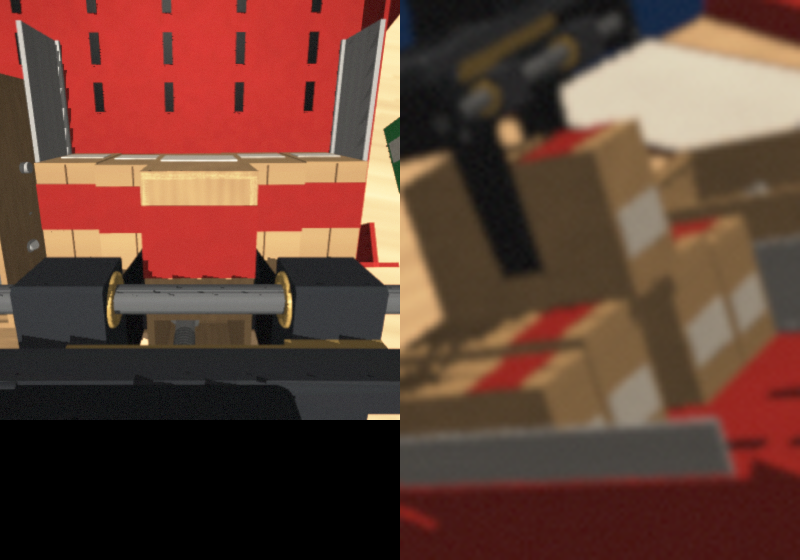

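Picture 11: the carton seems to have landed on its neighbours' tops and slid up in the grip, and the gap looks narrow again. I check this numerically.

```bash
python3 -c "
from bay import *
L=lambda n:pickle.load(open(f'pics/{n}.pkl','rb'))
d4,d5,d6,s6=L('wrist4'),L('wrist5'),L('wrist6'),L('scene6')
print('w4 bottom rear pred',[proj(d4,b2w(x,y,0)).round().tolist() for y in (24.5,16,-16,-24.5) for x in (116,70)])
f=lambda d,px,h: least_squares(lambda p:(proj(d,b2w(p[0],p[1],h))-px).ravel(),[60,0]).x.round(1)
print('w4 obs bottom',f(d4,(249,137),0),f(d4,(250,200),0),f(d4,(313,132),0),f(d4,(313,200),0))
print('w5 rear top pts (262,142),(302,142)',f(d5,(262,142),74),f(d5,(302,142),74),'b/a,c/d',f(d5,(197,147),68))
for h in (93,148): print('scene rear-right top corner if top z',h,proj(s6,b2w(122,-22,h)).round(1))
print('obs',310+197/4,100+158/4)
for k in ('wrist5','wrist6'):
  d=L(k);i=d['img'];
  for z in [74]:
    for xx in (112,105):
      ys=np.arange(-60,62,2.);p=proj(d,[b2w(xx,y,z) for y in ys]);v=[int(i[int(round(b)),int(round(a))].astype(int).sum()) for a,b in p]
      print(k,xx,list(zip(ys.astype(int).tolist(),v)))
"
```

```text
w4 bottom rear pred [[[237.0, 130.0]], [[239.0, 209.0]], [[252.0, 130.0]], [[253.0, 209.0]], [[309.0, 130.0]], [[307.0, 209.0]], [[324.0, 130.0]], [[321.0, 209.0]]]
w4 obs bottom [111.9  17.6] [75.3 17.8] [114.8 -18.5] [ 75.5 -19.7]
w5 rear top pts (262,142),(302,142) [117.8  13. ] [117.8 -17.5] b/a,c/d [113.5  64.4]
scene rear-right top corner if top z 93 [[366.2 164.8]]
scene rear-right top corner if top z 148 [[357.7 136.6]]
obs 359.25 139.5
wrist5 112 [(-60, 519), (-58, 517), (-56, 516), (-54, 513), (-52, 525), (-50, 516), (-48, 516), (-46, 514), (-44, 511), (-42, 493), (-40, 509), (-38, 517), (-36, 519), (-34, 514), (-32, 515), (-30, 516), (-28, 497), (-26, 396), (-24, 320), (-22, 458), (-20, 681), (-18, 661), (-16, 651), (-14, 668), (-12, 674), (-10, 660), (-8, 654), (-6, 619), (-4, 611), (-2, 622), (0, 628), (2, 631), (4, 615), (6, 611), (8, 565), (10, 563), (12, 571), (14, 572), (16, 584), (18, 595), (20, 579), (22, 532), (24, 503), (26, 320), (28, 357), (30, 507), (32, 513), (34, 521), (36, 522), (38, 518), (40, 378), (42, 516), (44, 513), (46, 514), (48, 514), (50, 516), (5
[... 1464 characters left out ...]
st6 105 [(-60, 528), (-58, 534), (-56, 527), (-54, 530), (-52, 526), (-50, 532), (-48, 532), (-46, 535), (-44, 533), (-42, 458), (-40, 523), (-38, 533), (-36, 542), (-34, 562), (-32, 584), (-30, 539), (-28, 520), (-26, 517), (-24, 533), (-22, 525), (-20, 513), (-18, 527), (-16, 532), (-14, 513), (-12, 519), (-10, 540), (-8, 542), (-6, 528), (-4, 528), (-2, 556), (0, 553), (2, 538), (4, 544), (6, 558), (8, 547), (10, 553), (12, 559), (14, 544), (16, 538), (18, 550), (20, 553), (22, 541), (24, 550), (26, 558), (28, 549), (30, 543), (32, 545), (34, 581), (36, 541), (38, 533), (40, 335), (42, 535), (44, 530), (46, 531), (48, 533), (50, 524), (52, 531), (54, 534), (56, 530), (58, 528), (60, 529)]
```

The numbers confirm it. When spread, the neighbours' tops were 49 mm apart but their bottoms only about 36 mm. They had leaned outwards and fell back, leaving a gap of about 35 mm, and the carton landed on their tops. Plan: set the carton down on the bench, push each pair low down with a rolled tool so the tip leads, then regrip.

servo_tool --pt "0 0 -0.015 0 0 0 0" --pt "0 0 -0.03 0 0 0 0" --pt "0 0 -0.035 0 0 0 0" --pt "0 0 -0.035 0 -6 0 0" --pt "0 0 -0.02 0 -6 0 0" --pt "0 0 0 0 -6 0 0" --pt "0 0.01 0 0 -6 0 0" --pt "0 0.02 0 0 -1.5 0 0"

```text
t: 17.98
eef_pos: [539.0, 31.8, 266.8]
tcp_rot: [3.138, 0.009, 0.172]
ft_force: [0.9, -0.1, -2.6]
opening: 0.465
```

```bash
python3 gw.py 490 -280 230 .207
```

```text
{'t': 17.983, 'eef_pos': [538.994, 31.77, 266.838], 'tcp_rot': [3.138, 0.009, 0.172], 'ft_force': [0.914, -0.11, -2.603], 'opening': 0.465, 'joints': [-0.06, 0.321, 1.692, -0.007, 1.137, 1.341]}
go [-101.3  298.6   39. ] [ 0.22  0.52 -2.01]
```

servo_tool --pt "-0.01 0.03 0 0 0.5 -1 0" --pt "-0.011 0.033 0 0 0 -1 0" --pt "-0.011 0.033 0 0 0 0 0" --pt "-0.011 0.033 0 0 0 0 0" --pt "-0.011 0.033 0 0 0 0 0" --pt "-0.011 0.033 0 0 0 0 0" --pt "-0.011 0.033 0 0 0 0 0" --pt "-0.011 0.033 0 0 0 0 0"

```text
t: 18.65
eef_pos: [506.5, -250.8, 263.7]
tcp_rot: [3.14, 0.01, 0.213]
ft_force: [1.1, 0.8, -2.1]
opening: 0.462
```

servo_tool --pt "-0.01 0.02 0.02 0 0 0 0" --pt "0 0 0.03 0 0 0 0" --pt "0 0 0.035 0 0 0 0" --pt "0 0 0.035 0 0 0 0" --pt "0 0 0.02 0 0 0 0" --pt "0 0 0 0 0 0 0"

```text
t: 19.15
eef_pos: [497.4, -284.5, 116.6]
tcp_rot: [3.137, 0.012, 0.201]
ft_force: [-0.3, -0.5, -2.0]
opening: 0.462
```

```bash
python3 gw.py 490 -280 40 .207; python3 -c "
from bay import *;from cell import env
s=env.read_camera('scene');cv2.imwrite('pics/s7.png',s['img'])"
```

```text
{'t': 19.15, 'eef_pos': [497.418, -284.524, 116.616], 'tcp_rot': [3.137, 0.012, 0.201], 'ft_force': [-0.259, -0.542, -1.963], 'opening': 0.462, 'joints': [-0.629, 0.537, 1.786, -0.016, 0.822, 0.751]}
go [-5.5 -6.3 76.7] [ 0.27  0.66 -0.33]
```

servo_tool --pt "-0.006 -0.006 0.025 0.2 0.6 -0.3 0" --pt "0 0 0.03 0 0 0 0" --pt "0 0 0.015 0 0 0 0" --pt "0 0 0.005 0 0 0 0" --pt "0 0 0.005 0 0 0 0"

```text
t: 19.62
eef_pos: [495.1, -283.1, 43.0]
tcp_rot: [3.131, -0.007, 0.207]
ft_force: [0.1, 0.2, -2.6]
opening: 0.463
```

servo_tool --pt "0 0 0.004 0 0 0 0" --pt "0 0 0.004 0 0 0 0" --pt "0 0 0.004 0 0 0 0"

```text
t: 19.87
eef_pos: [497.1, -284.3, 33.5]
tcp_rot: [3.127, -0.01, 0.208]
ft_force: [0.5, -1.2, -1.7]
opening: 0.461
```

servo_tool --pt "-0.003 0 0.004 0.8 -0.6 0 0" --pt "0 0 0.004 0 0 0 0" --pt "0 0 0.004 0 0 0 0"

```text
t: 20.12
eef_pos: [494.9, -285.6, 22.2]
tcp_rot: [3.14, -0.001, 0.208]
ft_force: [0.1, 0.1, -3.3]
opening: 0.461
```

servo_tool --pt "0 0 0.003 0 0 0 0" --pt "0 0 0.003 0 0 0 0"

```text
t: 20.28
eef_pos: [495.0, -285.6, 18.5]
tcp_rot: [3.14, -0.001, 0.208]
ft_force: [-7.6, 11.3, 50.2]
opening: 0.46
```

servo_tool --pt "0 0 -0.001 0 0 0 48" --pt "0 0 0 0 0 0 60" --pt "0 0 0 0 0 0 65" --pt "0 0 -0.02 0 0 0 65" --pt "0 0 -0.03 0 0 0 65" --pt "0 0 -0.04 0 0 0 65" --pt "0 0 -0.04 0 0 0 65" --pt "0 0 -0.04 0 0 0 40"

```text
t: 20.95
eef_pos: [492.2, -283.8, 187.5]
tcp_rot: [-3.132, 0.008, 0.208]
ft_force: [0.8, -1.0, 0.1]
opening: 0.615
```

servo_tool --pt "0.008 -0.025 -0.01 0 0 0 0" --pt "0.013 -0.033 0 0 0 0 0" --pt "0.013 -0.033 0 0 0 0 0" --pt "0.013 -0.033 0 0 0 0 0" --pt "0.013 -0.033 0 0 0 0 0" --pt "0.013 -0.033 0 0 0 0 0" --pt "0.013 -0.033 0 0 0 0 0" --pt "0.013 -0.033 0 0 0 0 0"

```text
t: 21.62
eef_pos: [541.0, -10.8, 207.4]
tcp_rot: [3.137, -0.005, 0.197]
ft_force: [0.6, -0.1, -0.3]
opening: 0.076
```

servo_tool --pt "0.01 -0.032 0 0 0 0.5 0" --pt "0.005 -0.025 0 0 5 0.5 0" --pt "0 -0.01 0 0 6 0.5 0" --pt "0 0 0 0 6 0.5 0" --pt "0 0 0 0 5 0 0" --pt "0 0 0 0 2 0 0" --pt "0 0 0 0 0 0 0"

```text
t: 22.2
eef_pos: [543.2, 69.1, 205.9]
tcp_rot: [3.141, -0.443, 0.168]
ft_force: [-0.3, 0.1, 0.0]
opening: 0.004
```

```bash
python3 g.py 45 0 130; python3 -c "
from bay import *;from cell import env
d=env.read_camera('wrist');t=env.read_camera('top')
pickle.dump(d,open('pics/wrist8.pkl','wb'));pickle.dump(t,open('pics/top8.pkl','wb'))
i=d['img']
f=lambda d,px,h: least_squares(lambda p:(proj(d,b2w(p[0],p[1],h))-px).ravel(),[60,0]).x.round(1)
for xx in (110,60,25):
  ys=np.arange(-62,62,1.);p=proj(d,[b2w(xx,y,74) for y in ys]).round().astype(int);p=p.clip(0,[559,419])
  print(xx,''.join('#' if i[b,a,2]<125 else ('r' if i[b,a,1]<100 else '.') for a,b in p))
# carton on bench, red patch centroid in top image
import cv2
h=t['img'][185:270,330:390].astype(int);m=((h[...,2]>130)&(h[...,1]<80)).astype(np.uint8)
n,l,s,c=cv2.connectedComponentsWithStats(m);k=1+s[1:,4].argmax();print(s[k],c[k]+[330,185]);
rr=cv2.minAreaRect(np.argwhere(l==k)[:,::-1].astype(np.float32)+[330,185]);print(rr)
T0=pickle.load(open('pics/top0.pkl','rb'))
h=T0['img'][185:270,330:390].astype(int);m=((h[...,2]>130)&(h[...,1]<80)).astype(np.uint8)
n,l,s,c=cv2.connectedComponentsWithStats(m);k=1+s[1:,4].argmax();print(s[k],c[k]+[330,185]);print(cv2.minAreaRect(np.argwhere(l==k)[:,::-1].astype(np.float32)+[330,185]))
"
```

```text
bay [ 46.6   7.  170.2] F [-0.2  0.2  0.1] go [-1.8  6.9 40.2] [ 0.15 -0.37 -0.19]
110 .............................................####rrrrrrrrrrrrrrrrrrrrrrrrrrrr###............................................
60 .............................................####rrrrrrrrrrrrrrrrrrrrrrrr######.............................................
25 ............................................######rrrrrrrrrrrrrrrrrrrrrr#######.............................................
[ 21  29  17  14 166] [359.22891566 220.10843373]Traceback (most recent call last):
  File "<string>", line 14, in <module>
    rr=cv2.minAreaRect(np.argwhere(l==k)[:,::-1].astype(np.float32)+[330,185]);print(rr)
cv2.error: OpenCV(4.12.0) /io/opencv/modules/imgproc/src/convhull.cpp:143: error: (-215:Assertion failed) total >= 0 && (depth == CV_32F || depth == CV_32S) in function 'convexHull'
```

The gap is 34–35 mm, parallel and centred. I roll the tool about 7.5° so the tip leads to the left, then insert.

```bash
cat > prof.py <<'E'
import sys
from bay import *;from cell import env
d=env.read_camera('wrist');i=d['img']
for xx in (112,105,95):
  ys=np.arange(-62,62,1.);p=proj(d,[b2w(xx,y,74) for y in ys]).round().astype(int).clip(0,[559,419])
  print(xx,''.join('#' if i[b,a,2]<125 else ('r' if i[b,a,1]<100 else '.') for a,b in p))
E
cat > gr.py <<'E'
import sys
from bay import *;from cell import env
x,y,z,r=map(float,sys.argv[1:5])
Rt=tool()@Ro.from_euler('x',r,degrees=True).as_matrix()
s=env.state();p=s['eef_pos'];M=Ro.from_euler('xyz',s['tcp_rot']).as_matrix()
print('bay',w2b(p).round(1),'F',(R.T@s['ft_force']).round(1),'op',round(s['opening'],3),'go',*goto(env,b2w(x,y,z),Rt),'J45',s['joints'][3:5].round(2),'bay y,z in tool',(M.T@R[:,1]).round(2),(M.T@R[:,2]).round(2))
E
python3 gr.py 45 4 82 7.5
```

```text
bay [ 47.7   6.6 170.1] F [-0.5 -0.3  0.1] op -0.0 go [-3.1  2.4 88.1] [ 7.65 -0.28 -0.18] J45 [0.22 0.4 ] bay y,z in tool [-0. -1. -0.] [ 0.  0. -1.]
```

servo_tool --pt "-0.002 0.002 0.03 4 -0.4 0 0" --pt "0 0 0.03 3.5 0 0 0" --pt "0 0 0.015 0 0 0 0" --pt "0 0 0 0 0 0 0"

```text
t: 22.63
eef_pos: [572.0, 74.9, 150.5]
tcp_rot: [-3.037, -0.434, 0.17]
ft_force: [-0.0, -0.8, 0.3]
opening: 0.004
```

```bash
python3 gr.py 45 4 82 7.5
```

```text
bay [ 49.8   7.8 107.5] F [-0.  -0.8  0.4] op 0.004 go [-4.7  6.4 25. ] [ 1.59  0.1  -0.13] J45 [0.61 0.37] bay y,z in tool [-0.   -0.99  0.1 ] [-0.   -0.1  -0.99]
```

servo_tool --pt "-0.005 0.0055 0.01 1.5 0 0 0" --pt "0 0.002 0.01 0 0 0 0" --pt "0 0 0.002 0 0 0 0"

```text
t: 22.88
eef_pos: [579.8, 71.2, 128.0]
tcp_rot: [-3.008, -0.433, 0.171]
ft_force: [-0.2, 0.7, -1.0]
opening: 0.006
```

```bash
python3 gr.py 45 4 11 7.5
```

```text
bay [46.6  2.8 84.2] F [-0.4  0.7 -0.9] op 0.006 go [-1.3  8.5 72.7] [-0.11  0.18 -0.1 ] J45 [0.75 0.36] bay y,z in tool [-0.   -0.99  0.13] [-0.   -0.13 -0.99]
```

servo_tool --pt "-0.002 0.002 0.015 0 0.2 0 0" --pt "-0.001 0.002 0.015 0 0 0 0" --pt "-0.001 0.002 0.015 0 0 0 0" --pt "0 0.001 0.008 0 0 0 0"

```text
t: 23.22
eef_pos: [601.3, 75.6, 80.8]
tcp_rot: [-3.007, -0.441, 0.172]
ft_force: [0.4, 0.1, 0.0]
opening: 0.004
```

```bash
python3 gr.py 45 4 10 7.5
```

```text
bay [46.6  3.4 32.1] F [ 0.4  0.  -0.1] op 0.004 go [-1.7  2.4 22. ] [-0.22 -0.28  0.04] J45 [0.99 0.29] bay y,z in tool [-0.   -0.99  0.13] [ 0.   -0.13 -0.99]
```

servo_tool --pt "-0.002 0.0015 0.012 -0.2 -0.2 0 0" --pt "0 0.001 0.01 0 0 0 0" --pt "0 0 0.004 0 0 0 0"

```text
t: 23.47
eef_pos: [612.5, 79.7, 57.3]
tcp_rot: [-3.008, -0.44, 0.174]
ft_force: [0.3, 0.0, -0.5]
opening: 0.002
```

```bash
python3 gr.py 45 4 9 7.5
```

```text
bay [47.2  5.6  5.9] F [ 0.  -0.  -0.5] op 0.002 go [-2.2  1.1 -3.3] [-0.2  -0.19  0.14] J45 [1.09 0.27] bay y,z in tool [ 0.   -0.99  0.13] [ 0.   -0.13 -0.99]
```

servo_tool --pt "-0.002 -0.004 -0.001 0 0 0 0" --pt "0 -0.004 0.0005 0 0 0 0" --pt "0 -0.004 0.0005 0 0 0 0"

```text
t: 23.72
eef_pos: [608.6, 91.2, 59.1]
tcp_rot: [-3.009, -0.441, 0.174]
ft_force: [-3.1, -10.9, -7.0]
opening: 0.004
```

```bash
python3 gr.py 45 12 8 7.5; python3 prof.py
```

```text
bay [46.3 17.5  8.4] F [ -7.4 -10.2  -4.3] op 0.004 go [-1.3  5.5 -0.4] [-0.16 -0.27  0.14] J45 [1.1  0.26] bay y,z in tool [ 0.   -0.99  0.13] [ 0.   -0.13 -0.99]
112 .............................................r####rrrrrrrrrrrrrrrrrrrrrrrr############......................................
105 .............................................####rrrrrrrrrrrrrrrrrrrrrrr##############......................................
95 rrrrrrrrrrrrrrrrrrrrrrrrrrrrrrrrrrrrrrrrrrrrr#####rrrrrrrrrrrrrrrrrrrrr###############rrrrrrrrrrrrrrrrrrrrrrrrrrrrrrrrrrrrrr
```

Left pair: its edge is now at y≈24 with the tip contact at 24.5, so it is upright against the divider. Now the right side.

servo_tool --pt "-0.001 -0.002 0 0 0 0 0" --pt "0 0.008 -0.001 0 0 0 0" --pt "0 0.006 -0.0005 -5 0 0 0" --pt "0 0.003 0 -5 0 0 0" --pt "0 0.002 0 -5 0 0 0" --pt "0 0 0 0 0 0 0"

```text
t: 24.27
eef_pos: [606.2, 74.8, 59.0]
tcp_rot: [3.131, -0.424, 0.174]
ft_force: [-0.3, 0.6, -0.9]
opening: 0.004
```

```bash
python3 gr.py 45 -4 8 -7.5; python3 prof.py
```

```text
bay [41.6  1.8 10.4] F [-0.5  0.6 -0.8] op 0.004 go [3.5 5.8 2.4] [-6.95  0.69  0.16] J45 [0.58 0.12] bay y,z in tool [ 0.   -1.   -0.01] [-0.01  0.01 -1.  ]
112 .............................................########rrrrrrrrrrrrrrrrrrrrrrrr########.......................................
105 .............................................########rrrrrrrrrrrrrrrrrrrrrrr#########.......................................
95 rrrrrrrrrrrrrrrrrrrrrrrrrrrrrrrrrrrrrrrrrrrrr########rrrrrrrrrrrrrrrrrrrr############rrrrrrrrrrrrrrrrrrrrrrrrrrrrrrrrrrrrrrr
```

servo_tool --pt "0.002 0.002 0 -4 0.7 0 0" --pt "0.001 0.002 0 -4 0 0 0" --pt "0 0.001 0 -3 0 0 0" --pt "0 0 0 0 0 0 0"

```text
t: 24.65
eef_pos: [603.1, 71.6, 57.6]
tcp_rot: [3.081, -0.409, 0.172]
ft_force: [-0.0, 1.1, 0.4]
opening: 0.006
```

```bash
python3 gr.py 45 -4 8 -7.5
```

```text
bay [37.7 -0.8 10.7] F [0.3 1.1 0.3] op 0.006 go [7.3 3.  2.7] [-4.03  1.55  0.17] J45 [0.05 0.11] bay y,z in tool [ 0.   -1.   -0.06] [-0.03  0.06 -1.  ]
```

servo_tool --pt "0.004 0.001 0 -3 1 0 0" --pt "0.003 0 0 -2 0.8 0 0" --pt "0.002 0 0 -1 0.5 0 0" --pt "0 0 0 0 0 0 0"

```text
t: 24.98
eef_pos: [605.1, 70.4, 59.1]
tcp_rot: [3.035, -0.419, 0.173]
ft_force: [-0.3, 0.0, 0.4]
opening: 0.006
```

```bash
python3 gr.py 45 -8 8 -7.5
```

```text
bay [40.  -2.3 11.3] F [-0.1  0.1  0.5] op 0.006 go [5.  5.3 3.8] [-1.45  0.96  0.19] J45 [-0.47  0.1 ] bay y,z in tool [ 0.   -0.99 -0.11] [-0.02  0.11 -0.99]
```

servo_tool --pt "0.003 0.004 0.002 -0.8 0.5 0 0" --pt "0.001 0.005 0.001 0 0 0 0" --pt "0 0.004 0.0005 0 0 0 0" --pt "0 0.003 0.0005 0 0 0 0"

```text
t: 25.32
eef_pos: [611.7, 55.3, 59.3]
tcp_rot: [3.024, -0.426, 0.176]
ft_force: [-0.6, 8.2, 1.8]
opening: 0.004
```

```bash
python3 gr.py 45 -17.5 8 -7.5; python3 prof.py
```

```text
bay [ 43.7 -18.4   9.8] F [1.5 8.2 1.3] op 0.004 go [ 1.4 -1.1  1.7] [-0.83  0.57  0.26] J45 [-0.5  0.1] bay y,z in tool [ 0.   -0.99 -0.12] [-0.01  0.12 -0.99]
112 ......................................##########rrrrrrrrrrrrrrrrrrrrrrrrrrrr#########.......................................
105 ......................................##########rrrrrrrrrrrrrrrrrrrrrrrrrrr##########.......................................
95 rrrrrrrrrrrrrrrrrrrrrrrrrrrrrrrrrrrrrr##########rrrrrrrrrrrrrrrrrrrrrrrr############rrrrrrrrrrrrrrrrrrrrrrrrrrrrrrrrrrrrrrrr
```

servo_tool --pt "0.001 0.003 0.0005 0 0 0 0" --pt "0 0.002 0.0005 0 0 0 0" --pt "0 -0.008 -0.001 0 0 0 0" --pt "0 -0.006 -0.001 4 0 0 0" --pt "0 -0.004 0 5 0 0 0" --pt "0 -0.002 0 5 0 0 0" --pt "0 0 0 5 0 0 0" --pt "0 0 0 3 0 0 0"

```text
t: 26.03
eef_pos: [602.1, 60.0, 55.5]
tcp_rot: [3.126, -0.389, 0.177]
ft_force: [-0.0, 0.4, -0.4]
opening: 0.006
```

```bash
python3 gr.py 45 8 9 7.5; python3 prof.py
```

```text
bay [ 34.1 -12.   10. ] F [-0.1  0.4 -0.4] op 0.006 go [ 11.  -20.    0.2] [8.3  2.7  0.11] J45 [0.43 0.16] bay y,z in tool [ 0.   -1.   -0.01] [-0.05  0.01 -1.  ]
112 .....................................######rrrrrrrrrrrrrrrrrrrrrrrrrrrr##############.......................................
105 .....................................######rrrrrrrrrrrrrrrrrrrrrrrrrrr###############.......................................
95 rrrrrrrrrrrrrrrrrrrrrrrrrrrrrrrrrrrrr######rrrrrrrrrrrrrrrrrrrrrrrrr#################rrrrrrrrrrrrrrrrrrrrrrrrrrrrrrrrrrrrrrr
```

servo_tool --pt "0.004 -0.006 0 4 1.5 0 0" --pt "0.003 -0.006 0 4 1 0 0" --pt "0.002 -0.004 0 2 0.5 0 0" --pt "0 0 0 1 0 0 0" --pt "0 0 0 0 0 0 0"

```text
t: 26.5
eef_pos: [604.9, 70.1, 58.1]
tcp_rot: [-3.033, -0.417, 0.175]
ft_force: [0.2, -0.5, 0.2]
opening: 0.006
```

```bash
python3 gr.py 45 17 9 7.5
```

```text
bay [39.3 -2.5 10.4] F [ 0.2 -0.5  0.1] op 0.006 go [  5.8 -19.3   3.5] [ 1.2  1.1 -0. ] J45 [0.97 0.26] bay y,z in tool [ 0.   -0.99  0.11] [-0.02 -0.11 -0.99]
```

servo_tool --pt "0.003 -0.006 0.001 1 0.8 0 0" --pt "0.001 -0.006 0.001 0 0 0 0" --pt "0 -0.005 0.0005 0 0 0 0" --pt "0 -0.003 0.0005 0 0 0 0" --pt "0 -0.003 0 0 0 0 0"

```text
t: 26.92
eef_pos: [606.5, 90.7, 60.3]
tcp_rot: [-3.025, -0.437, 0.17]
ft_force: [-3.1, -42.1, -5.8]
opening: 0.004
```

```bash
python3 gr.py 45 17 9 7.5;python3 prof.py
```

```text
bay [44.9 17.5 10.4] F [-11.7 -40.9  -0.9] op 0.004 go [0.1 0.7 1.3] [ 0.85 -0.07 -0.09] J45 [1.06 0.24] bay y,z in tool [-0.   -0.99  0.12] [ 0.   -0.12 -0.99]
112 .....................................#########rrrrrrrrrrrrrrrrrrrrrrrrrrrrr##########.......................................
105 .....................................#########rrrrrrrrrrrrrrrrrrrrrrrrrrr############.......................................
95 rrrrrrrrrrrrrrrrrrrrrrrrrrrrrrrrrrrrr#########rrrrrrrrrrrrrrrrrrrrrrrrr##############rrrrrrrrrrrrrrrrrrrrrrrrrrrrrrrrrrrrrrr
```

servo_tool --pt "0 0.006 -0.001 0 0 0 0" --pt "0 0.005 -0.001 0 0 0 0" --pt "0 -0.002 -0.02 0 0 0 0" --pt "0 -0.003 -0.025 0 0 0 0" --pt "0 -0.004 -0.03 0 0 0 0" --pt "0 -0.004 -0.03 -3 0 0 0" --pt "0 0 -0.03 -4 0 0 0" --pt "0 0 -0.02 0 0 0 0"

```text
t: 27.63
eef_pos: [548.4, 68.3, 184.4]
tcp_rot: [-3.112, -0.426, 0.171]
ft_force: [0.6, -0.3, 0.7]
opening: 0.003
```

```bash
python3 gr.py 45 0 170 0;python3 - <<'E'
from bay import *;from cell import env
d=env.read_camera('wrist');i=d['img'];t=env.read_camera('top');pickle.dump(t,open('pics/top9.pkl','wb'));pickle.dump(d,open('pics/wrist9.pkl','wb'))
for xx in (110,60,25):
  ys=np.arange(-40,40,.5);p=proj(d,[b2w(xx,y,74) for y in ys]).round().astype(int).clip(0,[559,419])
  s=np.array([i[b,a,2]<150 or i[b,a,1]<100 for a,b in p]);q=ys[s];print(xx,'gap',q.min(),q.max())
for n in('top0','top9'):
  T=pickle.load(open(f'pics/{n}.pkl','rb'));h=T['img'][185:270,330:390].astype(int);m=((h[...,2]>130)&(h[...,1]<80)).astype(np.uint8)
  _,l,s,c=cv2.connectedComponentsWithStats(m);k=1+s[1:,4].argmax()
  q=cv2.minAreaRect((np.argwhere(l==k)[:,::-1]).astype(np.float32));print(n,s[k,4],c[k]+[330,185],q)
s=env.read_camera('scene');cv2.imwrite('pics/s9.png',s['img'])
t9=t['img'];o=np.zeros((500,800,3),np.uint8)
o[:500,:300]=cv2.resize(t9[170:270,330:390],(300,500),interpolation=2);o[:500,300:]=cv2.resize(d['img'][60:285,167:392],(500,500),interpolation=2)
cv2.imwrite('pics/m9.png',o)
E
```

```text
bay [ 42.    5.4 148.5] F [ 0.8 -0.4  0.4] op 0.003 go [  2.8   4.7 -21.7] [-1.69  0.59 -0.08] J45 [0.33 0.38] bay y,z in tool [-0.   -1.    0.03] [-0.01 -0.03 -1.  ]
110 gap -26.0 23.0
60 gap -26.0 22.0
25 gap -26.5 22.0
top0 165 [356.34545455 217.33939394] ((26.269229888916016, 32.346153259277344), (10.59027099609375, 15.297059059143066), 78.69007110595703)
top9 165 [359.20606061 220.14545455] ((29.250001907348633, 35.25), (10.78638744354248, 15.297059059143066), 78.69007110595703)
```

View pics/m9.png

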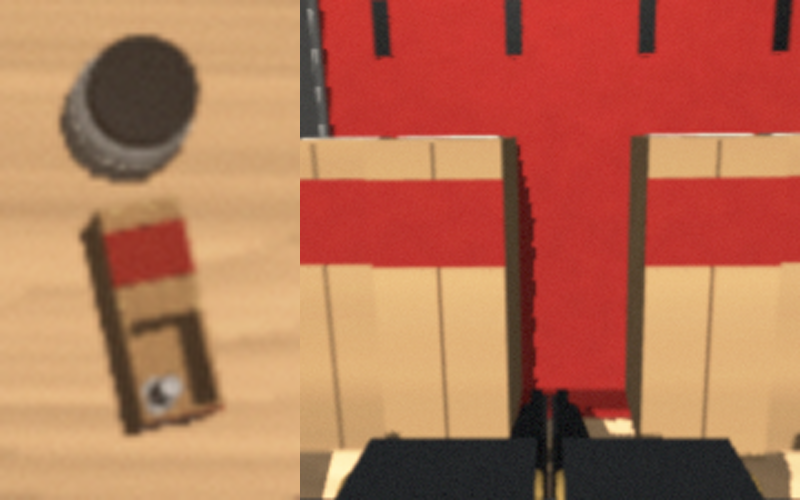

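Picture 12 (last): the bolt is still in the carton at (165,390), and the jar has not moved. The gap is now 48–49 mm, with both neighbours upright. The carton's red patch has shifted by 2.9 px in each axis, so its centre is at about (491.8, −285.8). I regrip.

servo_tool --pt "0 0 -0.03 -1.5 -2 0 30" --pt "0 0 -0.03 0 -6 0.5 60" --pt "0 0 0 0 -6 0.5 65" --pt "0 0.01 0 0 -6 0.5 70" --pt "-0.008 0.03 0 0 -4 0.5 70" --pt "-0.011 0.034 0 0 0 0 70" --pt "-0.011 0.034 0 0 0 0 70" --pt "-0.011 0.034 0 0 0 0 70"

```text
t: 28.45
eef_pos: [507.3, -81.2, 228.3]
tcp_rot: [-3.121, 0.007, 0.152]
ft_force: [0.8, -0.3, -0.4]
opening: 0.506
```

servo_tool --pt "-0.011 0.034 0 0 0 0 70" --pt "-0.011 0.034 0 0 0 0 70" --pt "-0.011 0.034 0 0 0 0 70" --pt "-0.011 0.034 0 0 0 0 70" --pt "-0.011 0.034 0 0 0 0 70" --pt "-0.005 0.02 0 0 0 0 70" --pt "0 0 0 0 0 0 70"

```text
t: 29.03
eef_pos: [475.3, -291.2, 212.5]
tcp_rot: [-3.104, 0.011, 0.154]
ft_force: [0.3, 0.3, 0.2]
opening: 0.698
```

```bash
python3 gw.py 491.8 -285.8 110 .208
```

```text
{'t': 29.033, 'eef_pos': [475.312, -291.213, 212.464], 'tcp_rot': [-3.104, 0.011, 0.154], 'ft_force': [0.254, 0.262, 0.244], 'opening': 0.698, 'joints': [-0.677, 0.41, 1.708, 0.02, 1.058, 0.731]}
go [ 18.2   1.  102.3] [-2.15  0.55 -3.13]
```

servo_tool --pt "0.017 -0.001 0.03 -2.1 0.5 -3.1 70" --pt "0 0 0.03 0 0 0 70" --pt "0 0 0.025 0 0 0 70" --pt "0 0 0.005 0 0 0 70" --pt "0 0 0 0 0 0 70"

```text
t: 29.45
eef_pos: [492.9, -285.7, 114.1]
tcp_rot: [-3.135, -0.0, 0.208]
ft_force: [-0.2, -0.3, 0.9]
opening: 0.701
```

```bash
python3 gw.py 491.8 -285.8 59 .208
```

```text
{'t': 29.45, 'eef_pos': [492.912, -285.701, 114.118], 'tcp_rot': [-3.135, -0.0, 0.208], 'ft_force': [-0.178, -0.3, 0.866], 'opening': 0.701, 'joints': [-0.643, 0.536, 1.797, 0.006, 0.813, 0.715]}
go [-1.1  0.2 55.1] [-0.38 -0.    0.02]
```

servo_tool --pt "-0.002 0 0.02 -0.4 0 0 70" --pt "-0.001 0 0.02 0 0 0 70" --pt "0 0 0.012 0 0 0 70" --pt "0 0 0 0 0 0 70"

```text
t: 29.78
eef_pos: [492.2, -285.2, 63.0]
tcp_rot: [3.141, -0.003, 0.21]
ft_force: [-0.4, 0.5, 0.8]
opening: 0.702
```

```bash
python3 gw.py 491.8 -285.8 59 .208
```

```text
{'t': 29.783, 'eef_pos': [492.232, -285.234, 63.039], 'tcp_rot': [3.141, -0.003, 0.21], 'ft_force': [-0.361, 0.514, 0.781], 'opening': 0.702, 'joints': [-0.642, 0.607, 1.841, 0.003, 0.691, 0.717]}
go [-0.6  0.5  4. ] [ 0.05 -0.17  0.12]
```

servo_tool --pt "-0.001 0.0005 0.004 0 -0.2 0.1 70" --pt "0 0 0 0 0 0 55" --pt "0 0 0 0 0 0 0" --pt "0 0 0 0 0 0 0" --pt "0 0 0 0 0 0 0" --pt "0 0 0 0 0 0 0" --pt "0 0 0 0 0 0 0"

```text
t: 30.37
eef_pos: [493.6, -286.6, 64.1]
tcp_rot: [3.137, -0.004, 0.209]
ft_force: [-0.1, 0.4, -3.1]
opening: 0.457
```

servo_tool --pt "0 0 -0.015 0 0 0 0" --pt "0 0 -0.03 0 0 0 0" --pt "0 0 -0.035 0 0 0 0" --pt "0 0 -0.035 0 0 0 0" --pt "0 0 -0.035 0 0 0 0" --pt "0 0 -0.03 0 0 0 0" --pt "0 0 -0.01 0 0 0 0" --pt "0 0 0 0 0 0 0"

```text
t: 31.03
eef_pos: [491.1, -284.8, 261.4]
tcp_rot: [-3.141, 0.001, 0.209]
ft_force: [-0.7, 0.8, -3.1]
opening: 0.465
```

servo_tool --pt "0.006 -0.015 0 0 0 0 0" --pt "0.012 -0.03 0 0 0 0 0" --pt "0.012 -0.032 0 0 0 0 0" --pt "0.012 -0.032 0 0 0 0 0" --pt "0.012 -0.032 0 0 0 0 0" --pt "0.012 -0.032 0 0 0 0 0" --pt "0.012 -0.032 0 0 0 0 0" --pt "0.012 -0.032 0 0 0 0 0"

```text
t: 31.7
eef_pos: [528.2, -29.8, 253.5]
tcp_rot: [-3.139, 0.008, 0.198]
ft_force: [0.1, -1.0, -1.9]
opening: 0.461
```

servo_tool --pt "0.012 -0.032 0 0 0 0 0" --pt "0.01 -0.027 0 0 0 0.5 0" --pt "0.006 -0.016 0 0 4 0.5 0" --pt "0 -0.002 0 0 6 0.5 0" --pt "0 0 0 0 6 0.5 0" --pt "0 0 0 0 6 0 0" --pt "0 0 0 0 3 0 0" --pt "0 0 0 0 0 0 0"

```text
t: 32.37
eef_pos: [536.5, 63.3, 242.6]
tcp_rot: [-3.132, -0.431, 0.164]
ft_force: [0.1, -0.5, -2.1]
opening: 0.461
```

```bash
python3 gr.py 62 -1.2 150 0
```

```text
bay [ 55.1   2.4 206.6] F [-0.9 -0.5 -1.9] op 0.461 go [ 7.2  4.  56.5] [-0.39  0.31 -0.4 ] J45 [0.21 0.51] bay y,z in tool [-0.01 -1.    0.01] [-0.01 -0.01 -1.  ]
```

servo_tool --pt "0.007 0.004 0.02 -0.4 0.3 -0.4 0" --pt "0 0 0.025 0 0 0 0" --pt "0 0 0.01 0 0 0 0" --pt "0 0 0 0 0 0 0"

```text
t: 32.7
eef_pos: [565.8, 64.4, 192.2]
tcp_rot: [-3.141, -0.428, 0.172]
ft_force: [0.1, -1.0, -3.2]
opening: 0.46
```

```bash
python3 gr.py 62 -1.2 139 0;python3 - <<'E'
from bay import *;from cell import env
d=env.read_camera('wrist');i=d['img']
# carton rear top edge and neighbours: print label edge cols for carton (top z ~ TCPz+12)
z=w2b(env.state()['eef_pos'])[2]+11
for xx in (112,80):
  ys=np.arange(-40,40,.5);p=proj(d,[b2w(xx+2,y,z) for y in ys]).round().astype(int).clip(0,[559,419])
  print(xx,''.join('r' if i[b,a,1]<100 and i[b,a,2]>130 else '#' if i[b,a,2]<130 else '.' for a,b in p))
cv2.imwrite('pics/w10.png',i)
E
```

```text
bay [ 60.1  -1.5 148.7] F [-1.4 -1.1 -2.9] op 0.46 go [ 1.9 -0.3  9.7] [-0.02  0.48 -0.01] J45 [0.23 0.4 ] bay y,z in tool [-0. -1.  0.] [-0.01 -0.   -1.  ]
112 ................................................................................................................................................................
80 .................................rrrrrrrrrrrrrrrrrrrrrrrrrrrrrrrrrrrrrrrrrrrrrrrrrrrrrrrrrrrrrrrrrrrrrrrrrrrrrrrrrrrrrrr........................................
```

By camera the carton centre reads −2.0 and the gap centre −2.0, so the lateral alignment matches. I lower it, watching the force during motion.

servo_tool --pt "0.001 0 0.008 0 0.5 0 0" --pt "-0.001 0 0.008 0 0 0 0" --pt "-0.001 0 0.006 0 0 0 0"

```text
t: 33.0
eef_pos: [574.7, 65.9, 173.2]
tcp_rot: [-3.141, -0.439, 0.172]
ft_force: [0.2, 0.1, -2.3]
opening: 0.461
```

```bash
python3 gr.py 62 -1.5 120 0
```

```text
bay [ 60.3  -1.5 127.6] F [-0.8  0.  -2.1] op 0.461 go [ 1.6 -0.   7.6] [-0.02 -0.15  0.01] J45 [0.27 0.34] bay y,z in tool [ 0. -1.  0.] [ 0. -0. -1.]
```

servo_tool --pt "0.001 0 0.007 0 -0.1 0 0" --pt "0 0 0.007 0 0 0 0" --pt "0 0 0.006 0 0 0 0"

```text
t: 33.25
eef_pos: [584.7, 67.7, 154.3]
tcp_rot: [-3.141, -0.438, 0.172]
ft_force: [-1.0, -0.5, -2.8]
opening: 0.46
```

```bash
python3 gr.py 62 -1.5 90 0
```

```text
bay [ 61.6  -1.5 106.2] F [-2.2 -0.3 -2.1] op 0.46 go [ 0.4 -0.  16.2] [-0.02 -0.08  0.01] J45 [0.3  0.31] bay y,z in tool [ 0. -1.  0.] [ 0. -0. -1.]
```

servo_tool --pt "0 0 0.006 0 0 0 0" --pt "-0.001 0 0.006 0 0 0 0" --pt "0 0 0.005 0 0 0 0" --pt "0 0 0.004 0 0 0 0"

```text
t: 33.58
eef_pos: [593.6, 69.2, 132.2]
tcp_rot: [-3.141, -0.437, 0.172]
ft_force: [-0.9, -0.1, -2.0]
opening: 0.458
```

```bash
python3 gr.py 62 -1.5 79 0
```

```text
bay [60.4 -1.5 82.4] F [-1.6  0.1 -1.4] op 0.458 go [1.6 0.  3.4] [-0.02 -0.05  0.01] J45 [0.34 0.26] bay y,z in tool [ 0. -1.  0.] [ 0. -0. -1.]
```

servo_tool --pt "0.001 0 0.002 0 0 0 0" --pt "0 0 0.002 0 0 0 0"

```text
t: 33.75
eef_pos: [596.5, 69.8, 128.0]
tcp_rot: [-3.141, -0.436, 0.172]
ft_force: [-0.4, 0.3, -1.8]
opening: 0.457
```

```bash
python3 gr.py 62 -1.5 79 0
```

```text
bay [61.3 -1.5 77.4] F [-1.   0.4 -1.5] op 0.457 go [ 0.7  0.  -1.6] [-0.03 -0.    0.01] J45 [0.35 0.26] bay y,z in tool [ 0. -1.  0.] [ 0. -0. -1.]
```

Release and rise, then check.

servo_tool --pt "0 0 0 0 0 0 50" --pt "0 0 0 0 0 0 54" --pt "0 0 -0.002 0 0 0 58" --pt "0 0 -0.02 0 0 0 58" --pt "0 0 -0.03 0 0 0 58" --pt "0 0 -0.03 0 0 0 20" --pt "0 0 0 0 0 0 0" --pt "0 0 0 0 0 0 0"

```text
t: 34.42
eef_pos: [561.8, 63.2, 207.4]
tcp_rot: [3.14, -0.441, 0.172]
ft_force: [0.7, 0.0, -0.1]
opening: 0.426
```

```bash
python3 gr.py 85 -1.5 150 0;cat > chk.py <<'E'
from bay import *;from cell import env
d=env.read_camera('wrist');i=d['img'];cv2.imwrite('pics/wl.png',i);pickle.dump(d,open('pics/wl.pkl','wb'))
print(w2b(env.state()['eef_pos']).round(1))
h=i.astype(int);m=((h[...,2]>130)&(h[...,1]<90)).astype(np.uint8)
# along up-slope lines: rear top edge transitions per carton: print colour class vs x at given y, z=74
def cl(b,a):
    v=h[b,a];return 'r' if v[1]<100 and v[2]>130 else '#' if v[2]<130 else 'w' if abs(v[2]-v[0])<40 else '.'
for n,y,z in (('b',83,68),('a',36,74),('E-',-13,74),('E0',2,74),('E+',12,74),('c',-41,74),('d',-84,68)):
  xs=np.arange(20,132,1.);p=proj(d,[b2w(x,y,z) for x in xs]).round().astype(int).clip(0,[559,419])
  print(n.ljust(3),''.join(cl(b,a) for a,b in p))
for x in (30,80,95,112):
  ys=np.arange(-60,60,1.);p=proj(d,[b2w(x,y,74) for y in ys]).round().astype(int).clip(0,[559,419])
  print(x,''.join(cl(b,a) for a,b in p))
E
python3 chk.py
```

```text
bay [ 62.9  -2.1 164.2] F [ 0.6 -0.1 -0.4] op 0.426 go [22.  -0.6 14.3] [ 0.1  -0.24  0.  ] J45 [0.23 0.42] bay y,z in tool [ 0. -1. -0.] [ 0.  0. -1.]
[ 63.1  -2.  164.1]
b   ...................................................rrrrrrrrrrrrrrrrrrrrrrrrrrrrrr................ww#####r#######
a   ######################..............................rrrrrrrrrrrrrrrrrrrrrrrrrrrrrr................wrrrrrrrrrrrrr
E-  ..........................#######...................rrrrrrrrrrrrrrrrrrrrrrrrrrrrrr................w.rrrrrrrrrrrr
E0  ##############wwwwwwwwwww#######....................rrrrrrrrrrrrrrrrrrrrrrrrrrrrrr................w.rrrrrrrrrrrr
E+  ################################....................rrrrrrrrrrrrrrrrrrrrrrrrrrrrrr................wrrrrrrrrrrrrr
c   ######################...............................rrrrrrrrrrrrrrrrrrrrrrrrrrrrr..................rrrrrrrrrrrr
d   .....................................................rrrrrrrrrrrrrrrrrrrrrrrrrrrrrr...............wwrrrrrrrrrrrr
30 ...........#################......##.....###............###########...########...##.......################..............
80 rrrrrrrrrrrrrrrrrrrrrrrrrrrrrrrrrrr#rrrrrrrrrrrrrrrrrrrrrrrrrrrrrrrrrrrrrrrrrrrrrr#rrrrrrrrrrrrrrrrrrrrrrrrrrrrrrrrrrrrr
95 rrrrrrrrrrrrrrrrrrrrrrrrrrrrrrrrrrr##rrrrrrrrrrrrrrrrrrrrrrrrrrrrrrrrrrrrrrrrrrrrr#rrrrrrrrrrrrrrrrrrrrrrrrrrrrrrrrrrrrr
112 ...................................##.............................................#.....................................
```

The carton dropped home: its red band and rear edge line up with all the neighbours. I press on its rear top to confirm it is seated.

servo_tool --pt "0.022 -0.0005 0.02 0 0 0 0" --pt "0 0 0.03 0 0 0 0" --pt "0 0 0.02 0 0 0 0" --pt "0 0 0 0 0 0 0" --pt "0 0 0 0 0 0 0"

```text
t: 34.88
eef_pos: [613.7, 72.5, 150.5]
tcp_rot: [3.139, -0.442, 0.172]
ft_force: [0.3, 0.3, -0.5]
opening: 0.034
```

```bash
python3 gr.py 82 -1.5 76 0
```

```text
bay [86.6 -1.7 90.4] F [ 0.1  0.2 -0.6] op 0.034 go [-4.7 -0.2 14.4] [ 0.14 -0.33  0.  ] J45 [0.26 0.32] bay y,z in tool [ 0. -1. -0.] [ 0.01  0.   -1.  ]
```

servo_tool --pt "-0.004 0 0.005 0.1 -0.3 0 0" --pt "0 0 0.005 0 0 0 0" --pt "0 0 0.003 0 0 0 0" --pt "0 0 0.002 0 0 0 0"

```text
t: 35.22
eef_pos: [615.7, 72.9, 135.5]
tcp_rot: [3.141, -0.437, 0.172]
ft_force: [0.3, -0.6, -0.2]
opening: 0.007
```

servo_tool --pt "0 0 0.002 0 0 0 0" --pt "0 0 0.002 0 0 0 0"

```text
t: 35.38
eef_pos: [616.4, 73.0, 134.4]
tcp_rot: [3.141, -0.439, 0.172]
ft_force: [-31.9, -9.5, 43.5]
opening: 0.005
```

```bash
python3 gr.py 82 -1.5 74 0
```

```text
bay [82.3 -1.7 74.6] F [-11.6  -3.9  53.4] op 0.005 go [-0.3 -0.2  0.6] [ 0.02 -0.12  0.02] J45 [0.29 0.29] bay y,z in tool [ 0. -1. -0.] [ 0.  0. -1.]
```

Solid at 74.6 mm (nominal 74). I retreat and check.

servo_tool --pt "0 0 -0.005 0 0 0 0" --pt "0 0 -0.02 0 0 0 0" --pt "0 0 -0.03 0 0 0 0" --pt "0 0 -0.035 0 0 0 0" --pt "-0.015 0 -0.02 0 0 0 0" --pt "0 0 0 0 0 0 0" --pt "0 0 0 0 0 0 0"

```text
t: 35.97
eef_pos: [554.3, 61.9, 234.6]
tcp_rot: [3.139, -0.443, 0.173]
ft_force: [-0.5, -0.5, 0.1]
opening: 0.007
```

```bash
python3 chk.py; python3 - <<'E'
from bay import *
d=pickle.load(open('pics/wl.pkl','rb'));h=d['img'].astype(int)
# sub-mm red band start/rear edge per carton
for n,y,z in (('b',83,68),('a',33,74),('a2',45,74),('E-',-13,74),('E0',-3,74),('E+',10,74),('c',-33,74),('c2',-52,74),('d',-84,68)):
  xs=np.arange(60,125,.25);p=proj(d,[b2w(x,y,z) for x in xs]).astype(np.float32)
  g=cv2.remap(d['img'],p[:,0].reshape(1,-1),p[:,1].reshape(1,-1),1)[0].astype(int)[:,1]
  dn=[x for x,a,b in zip(xs[1:],g,g[1:]) if (a>110)!=(b>110)];print(n,dn[:6])
E
```

```text
[ 67.2  -1.9 191.8]
b   ...................................................rrrrrrrrrrrrrrrrrrrrrrrrrrrrrr................w.rrrrrrrrrrrrr
a   ....................................................rrrrrrrrrrrrrrrrrrrrrrrrrrrrr.................w.rrrrrrrrrrrr
E-  ##########...............######.....................rrrrrrrrrrrrrrrrrrrrrrrrrrrrrr................wwrrrrrrrrrrrr
E0  ##################wwwww########.....................rrrrrrrrrrrrrrrrrrrrrrrrrrrrrr................w.rrrrrrrrrrrr
E+  ###############################.....................rrrrrrrrrrrrrrrrrrrrrrrrrrrrr.................w.rrrrrrrrrrrr
c   .....................................................rrrrrrrrrrrrrrrrrrrrrrrrrrrrr................ww.rrrrrrrrrrr
d   .....................................................rrrrrrrrrrrrrrrrrrrrrrrrrrrrr.................wrrrrrrrrrrrr
30 ..................................###....##......###################w#########...#......................................
80 rrrrrrrrrrrrrrrrrrrrrrrrrrrrrrrrrrr##rrrrrrrrrrrrrrrrrrrrrrrrrrrrrrrrrrrrrrrrrrrrr#rrrrrrrrrrrrrrrrrrrrrrrrrrrrrrrrrrrrr
95 rrrrrrrrrrrrrrrrrrrrrrrrrrrrrrrrrrr##rrrrrrrrrrrrrrrrrrrrrrrrrrrrrrrrrrrrrrrrrrrrr#rrrrrrrrrrrrrrrrrrrrrrrrrrrrrrrrrrrrr
112 ...................................###.............................................#....................................
b [np.float64(71.0), np.float64(100.75), np.float64(118.5)]
a [np.float64(71.5), np.float64(101.0), np.float64(119.25)]
a2 [np.float64(71.0), np.float64(101.0), np.float64(119.0)]
E- [np.float64(71.5), np.float64(101.5), np.float64(119.5)]
E0 [np.float64(71.75), np.float64(101.5), np.float64(119.5)]
E+ [np.float64(71.5), np.float64(101.25), np.float64(119.5)]
c [np.float64(72.0), np.float64(101.75), np.float64(119.75)]
c2 [np.float64(72.0), np.float64(101.75), np.float64(120.0)]
d [np.float64(72.25), np.float64(102.25), np.float64(119.75)]
```

Everything is in line. As a last check I compare the jar and spanner areas with the first images, then hand in.

servo_tool --pt "-0.02 0 -0.035 0 -5 0 0" --pt "-0.02 0.03 -0.02 0 -5 0 0" --pt "-0.01 0.03 0 0 -5 0 0" --pt "0 0.03 0 0 -5 0 0" --pt "0 0.03 0 0 0 0 0" --pt "0 0.03 0 0 0 0 0" --pt "0 0.03 0 0 0 0 0" --pt "0 0 0 0 0 0 0"

```text
t: 36.68
eef_pos: [519.2, -134.4, 262.6]
tcp_rot: [-3.141, -0.072, 0.176]
ft_force: [-0.4, -0.8, -0.9]
opening: 0.003
```

```bash
python3 - <<'E'
from bay import *;from cell import env
t=env.read_camera('top')['img'];s=env.read_camera('scene')['img']
t0=cv2.imread('pics/top0.png');s0=cv2.imread('pics/scene0.png')
df=lambda a,b,y0,y1,x0,x1:(cv2.absdiff(a,b)[y0:y1,x0:x1].max(2)>45).mean().round(3)
print('wrench top',df(t,t0,225,275,155,220),'jar top',df(t,t0,172,208,340,372),'jar scene',df(s,s0,258,322,188,236),'green',df(t,t0,122,162,292,345))
st=env.state();print(st['t'],st['eef_pos'],st['ft_force'].round(1),st['qvel'].round(2))
h=t[150:220,180:275].astype(int);r=((h[...,2]>120)&(h[...,1]<80)).astype(int)
for y in range(0,70,5): print(''.join('r' if v else '.' for v in r[y]))
E
```

```text
wrench top 0.0 jar top 0.208 jar scene 0.092 green 0.031
36.7833 [ 518.11693482 -131.18571276  262.50751642] [ 0.3  1.1 -0.1] [ 0.04 -0.03  0.02  0.    0.    0.01]
....rrrrrr.....rrrrrrrrrrrrrrrr....rrrrrrrrrrrrrrrrrrrrrrrrrrrrrrrrrrrrrrrrrrrrrrrr....r......r
.....rrrrrrrrrrrrrrrrrrrrrrrrrrrrrrrrrrrrrrrrrrrrrrrrrrrrrrrrrrrrrrrrrrrrrrrrrrrr......rr.....r
......rrrrrrrrrrrrrrrrrrrrrrrrrrrrrrrrrrrrrrrrrrr.......................................r.r....
r.....rrrrrrrrrrrr...........................................................rrrrrrrrr...r.r...
rr..............................................rrrrr.rrrrrrrrrrrrrrrrrr.rrrrrrrrrrrrrrr.rrr...
..r............rrrrrrrrrrrrrrrrrrrr..rrrrrrrrrrrrrrrr..rrrrrrrrrrrrrrrrrrrrrrrrrrrrrrr....rr...
..rrrrrrrrrrrrrrrrrrrrrrrrrrrrrrrrrr.rrrrrrrrrrrrrrrrr..r..................................rrr.
...rrrrrrrrrrrrrrrrrrrrrrrr.................................................................r.r
....rr.........................................................................................
.....rr........................................................................................
......rr.......................................................................................
.......rr......................................................................................
...............................................................................................
...............................................................................................
```

```bash
python3 -c "
from cell import env;print(env.job_done())"
```

```text
the job is handed in; nothing more can be done
None
```

The bolt is back in the part-used carton, and the carton stands fully home in the gap with its torn end to the front. I handed the job in at about 37 s; no verdict is given.

**How it went:** My first spread of the gap only leaned the neighbours outwards, and they settled back to about 35 mm. The carton then landed on their tops and slid up in the grip. I set it down on the bench and pushed each pair outwards low down until the gap was 48–49 mm. I then regripped it, lowered it in without any contact force, released it and pressed its rear top.

**Last checks:**
- **Home:** the press met solid resistance at 74.6 mm above the deck (nominal 74), peaking at 53 N at the wrist. That press came through the fingertips.
- **In line:** the carton's tape band and rear edge match the others to within about 0.5 mm. There is a space of about 1 mm to its left and 2–3 mm to its right, and the neighbours' edges look straight.
- **Bolt:** last seen standing in the mouth just before the final lift. I did not look into the mouth again after placing.
- **Spanner:** its part of the picture is unchanged.
- **Jar:** the last comparison with the first images differed by 21% of pixels in the top view and 9% in the scene view. I put that down to shadow and the missing carton but did not confirm it. The picture taken just before the final lift had the jar at its original spot, within 0.5 px.

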